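# Photograph a board through the trinocular microscope

### The job

Take a picture of the green power-supply board through the microscope's camera: set the board down gently, flat in the white stage tray, and slide the tray fully in under the lens. Then pull the red light-path knob on the side of the head out until it clicks into its detent, press the blue capture button, and push the red knob fully back in so that the eyepieces have the picture again; leave the board in the tray under the lens. Do not shift the other tools and supplies on the bench.

Things in the scene. Friction and masses are not known exactly. Their poses are not given: they have to be found in the camera images.
- microscope: cream trinocular stereo microscope on a boom stand, fixed; origin on the table under the lens. Axes: -x the eyepiece side (towards the robot, within about 0.2 rad), +y the side to which the tray slides out, -y the side of the red knob, z up. Boom stand column (310 mm high, at x +200, y +60 mm) and foot behind
- lens (a point): middle of the ring light's underside, on the lens axis, 116 mm above the table; axes as the microscope's. Ring light 100 mm diameter, 116 to 140 mm high; head block above 96 (x) x 106 (y) mm, top at 268 mm; two eyepieces lean to -x, up to 145 mm from the lens axis and 335 mm high; camera on top, 52 mm diameter, up to 340 mm
- tray (a joint): white stage tray sliding level along the microscope's y: 0 m = fully in against its stop, centred under the lens; 0.16 = fully out on the +y side; starts 0.14 to 0.16. Slides with about 2 N and stays where it is left
- tray_floor (a point): centre of the tray's flat inner floor, 26 mm above the table; axes as the microscope's. The inside is 92 (x) x 130 (y) mm within lips 8 mm high and 4 mm thick
- tray_knob (a point): centre of the upright round black knob (22 mm diameter, 24 mm tall, its top 60 mm above the table) on a tab on the tray's +y end, 115 mm from the tray's centre
- camera_rod (a joint): light-path selector: horizontal rod with a red knob on the -y side of the microscope head; 0 m = fully in (eyepieces), 0.025 = fully out (camera). A spring detent snaps it to either end from within about 6 mm; between them it stays where it is left. Takes about 3 to 6 N to pull or push
- rod_knob (a point): centre of the red knob of the selector: a cylinder of 24 mm diameter and 28 mm length lying along the microscope's y, 226 mm above the table, 104 mm from the lens axis when in; 31 mm of free 10 mm steel rod between it and the head when in. It moves to -y when pulled out; axes as the microscope's
- capture (a joint): travel of the blue capture button: 0 = up, 0.006 m = fully down; springs back, about 5 N to press fully; counts as pressed beyond 0.004
- capture_top (a point): middle of the top of the round blue button (30 mm diameter) when up, 48 mm above the table, on the dark grey camera control box (85 x 115 x 30 mm, fixed; the button's black collar of 46 mm diameter stands 12 mm above the box); pressed straight down
- heatsink (a point): centre of the black finned heatsink in the middle of the loose green power-supply board (0.11 to 0.23 kg). The heatsink is 30 (x) x 56 (y) x 30 (z) mm, its top 38 mm above the underside; this point is 23 mm above the underside. Axes: y along the board's long side, z up
- board_base (a point): middle of the underside (the feet) of the green board: circuit board 76 (x) x 112 (y) mm, top face 8 mm above its feet; capacitors and connectors up to 26 mm high at both short ends only, small parts of 2 mm beside the heatsink. Axes as the heatsink's
- board: the green board itself; its origin is the same point as board_base
- solder_reel: loose solder reel, blue flanges, 62 mm diameter, 52 mm high; not to be moved; origin under its centre
- flux_bottle: loose white flux bottle with red cap, 38 mm diameter, 110 mm high; not to be moved; origin under its centre
- paste_jar: loose white jar with green lid, 52 mm diameter, 48 mm high; not to be moved; origin under its centre
- screwdriver: loose screwdriver with orange handle, 170 mm long, lying; not to be moved; origin under its middle
- side_cutters: loose side cutters with red handles, about 125 mm long, lying; not to be moved; origin near the pivot
- tweezers: loose steel tweezers, about 135 mm long, lying; not to be moved; origin near the middle
- blue_board: loose blue circuit board without heatsink, 70 x 100 mm; not to be moved; origin under its centre
- rotary_tool: loose sage-green rotary tool, about 225 mm long, lying; not to be moved; origin under its handle
Not all that is in view belongs to the job. There is more than one size of the board; the job needs the smaller.

How it is judged:
On the way, in this order (a step that is already met when the one before it is completed fails the run):
1. the green board lies flat in the tray, let go, while the tray is still out (value of joint tray above 0.06 m and x of board_base in the frame of tray_floor between -0.012 and 0.012 m and y of board_base in the frame of tray_floor between -0.013 and 0.013 m and z of board_base in the frame of tray_floor between -0.003 and 0.003 m and angle between board_base's own z axis and vertical below 0.06 rad and contact force between the fingers and board below 0.05 N), for 0.2 s.
2. the tray with the board is fully in under the lens (within 4 mm of its stop) (value of joint tray below 0.004 m and x of board_base in the frame of tray_floor between -0.012 and 0.012 m and y of board_base in the frame of tray_floor between -0.013 and 0.013 m and z of board_base in the frame of tray_floor between -0.003 and 0.003 m and angle between board_base's own z axis and vertical below 0.06 rad), for 0.2 s.
3. the red knob is pulled out into its detent (at least 21 of 25 mm) (value of joint camera_rod above 0.021 m), for 0.2 s.
4. the capture button is pressed (4 mm or more) while the red knob is out (value of joint capture above 0.004 m and value of joint camera_rod above 0.021 m), for 0.02 s.
5. the red knob is pushed fully back in (within 3 mm), the tray still in (value of joint each of camera_rod, capture below 0.003 m and value of joint tray below 0.004 m), for 0.2 s.
At the end, for the whole second after the job is handed in: the red knob is fully in (within 3 mm), the tray fully in (within 4 mm), the capture button up, and the green board lies flat (within 0.06 rad) between the tray's lips with its middle within 20 mm of the lens axis, at rest (all of step 5 and x of board_base in the frame of tray_floor between -0.012 and 0.012 m and y of board_base in the frame of tray_floor between -0.013 and 0.013 m and z of board_base in the frame of tray_floor between -0.003 and 0.003 m and angle between board_base's own z axis and vertical below 0.06 rad and horizontal distance between heatsink and lens below 0.02 m and linear speed of board below 0.02 m/s); the robot touches nothing.
It fails at once if the green board is dropped (falls freely by more than about 15 mm) (linear speed of board above 0.5 m/s and contact force between the fingers and board below 0.05 N).
It fails at once if one of the other loose tools and supplies is shifted by more than 20 mm (distance of any of solder_reel, flux_bottle, paste_jar, screwdriver, side_cutters, tweezers, blue_board, rotary_tool from where it was at the start of the episode above 0.02 m).
It also fails if it takes over 72 s, if anything falls off the work surface, if the arm or the gripper's body presses on something with over 40 N, if the wrist force passes 120 N, or if a joint passes its speed limit or range.

### The arm

A 6-joint arm with a two-finger parallel gripper is mounted at the origin on the work surface. World frame = base frame: x ahead of the robot, y to its left, z up, the work surface at z = 0. Lengths are in m, angles in rad, forces in N, time in s.
With the tool pointing down it reaches from about 0.35 to 0.775 m from the base axis. Payload 5.5 kg.
Tool frame: the origin (TCP) lies where the fingers leave the gripper's body, on its centre line; the fingertips stand 73 mm ahead of it and the grasp point (between the pads) lies 54 mm ahead of it; z points along the fingers, y is the direction in which the jaws open and shut (so a half turn about z gives the same grasp; the last joint's range is limited). The gripper opens to 85 mm and grips with 20 to 120 N. Pads are 22 mm wide; open, the fingers measure 114 mm over their backs; the gripper's body (76 mm by 85 mm) begins 54 mm behind the grasp point. The pads swing forward as they close: fully open they stand 13 mm farther back than shut.
Start: joints at [-0.14, 0.313, 0.046, 1.304, 0, 1.431], TCP at [0.575, -0, 0.304] pointing down, gripper open.
Joint ranges: [-2.76, 2.76], [-0.86, 1.69], [-1.03, 1.26], [-2.2, 2.34], [-1.47, 1.5], [-3.14, 3.14]. Speed limits (rad/s): [2.57, 2.57, 3.14, 3.14, 3.14, 3.14].

### API

Orientations are given as a unit quaternion [w, x, y, z].
In Python, from workcell import env, read_camera, job, cut_out gives the robot as it stands.
- The arm moves only by the tool servo_tool, never from a script. Its argument "deltas" is a list of rows, each an object of numbers: "dx", "dy", "dz": the shift along the world's x, y, z in mm; "rx", "ry", "rz": the turn, a rotation vector about the world's x, y, z in rad; "fingers": the closure, from -1 (fully open) to 1 (shut). A call has 1 to 8 rows; each row shifts and turns the commanded pose from where the row before left it; what a row does not reach is not made up. A row lasts 1/10 s, in which the tool goes at most 50 mm and 8.59 degrees, less where a joint would pass 70% of its speed; a pose out of reach is approached as far as the arm can. A call is refused whole if a number of a shift passes 50 or a number of a turn 0.15, either way. A call with a gripper value outside its range is refused whole. The fingers move at their own pace and stop on an object; "newtons" is the grip in N (left out, the last holds). Time passes only in rows, so rows that do not move let the fingers close. It gives the time, the measured TCP pose, the force and the opening at its end, in the units of the state.
- env.get_state(): the state, without advancing time (a new reading comes with each control period).
- read_camera(name): name is "scene" or "side" or "wrist"; returns a dict with "img" (480x640x3 uint8, red, green, blue), "intrinsics" (3x3 intrinsics, pixels), "extrinsics" (4x4, takes a point from camera to world coordinates); the wrist camera has in their place "hand_eye" (4x4, takes a point from camera to tool coordinates, whose origin is the TCP and whose axes are the flange's). Camera axes: x right, y down, z forward; pixel columns grow to the right and rows downward; lengths in m; the calibration is good to about 2 mm. A picture is of the moment at which its call begins: read the wrist's pose just before it. There is no depth.
- job.hand_in(): hands the job in, once; it reports no verdict.
Trained networks look in the newest picture that a camera, given by its name, has taken for a name from the list of things; names that differ only in an ending like _2 or _b are one class to them, and where a whole thing is asked for, a point or a joint stands for the part that bears it (a point fixed in the world has none). Each returns a list of dicts, best first, with "confidence" (0 to 1); they miss things now and then, are a little off and sometimes report something else, mostly with a low value. They report only what shows in the picture. A call takes as long as a camera call. They do not tell look-alikes from the thing itself.
- cut_out(target, camera): "region" (480x640 bool, what is visible of it) and "extent" ([left, top, right, bottom] in pixels, round what is visible of it).
The state is a dict: "clock": time; "joint_pos": joint angles; "qvel": joint speeds; "tau": joint torques, N m; "tcp_pos": TCP position; "orientation": TCP orientation; "wrist_force": force on the tool from outside, world axes, zero at the start; "ft_torque": the same for the moment, N m; "finger_gap": finger opening in m.
Only numpy, scipy, OpenCV 4.12 (cv2) and the standard library are available. Lean on these libraries where they do the work, as an engineer would, in place of code of your own. Each camera call takes 0.05 s, during which the arm holds its last target. There are 200 camera calls.

## Working session

There is one attempt and no reset: what is moved stays moved. The work goes in short steps, Python scripts to look and compute and a tool call to move; the robot and the scene stay as the last step left them, time stands still between calls to the robot, and variables do not carry over. Pictures are saved under pics/ and viewed, about 8 in all and at most 12, crops included, and the job is handed in when it is done.

Besides the shell and the picture viewer there is one more tool, called after "Request:" by a JSON object that holds its "fn" and its "kwargs". servo_tool: Moves the arm, as the interface text tells. Its arguments: {"type":"object","properties":{"deltas":{"type":"array"},"newtons":{"type":"number"}},"required":["deltas"]}

```bash
mkdir -p pics; ls
cat > h.py <<'E'
import numpy as np, cv2
from scipy.spatial.transform import Rotation as R
from workcell import env, read_camera, job, cut_out
def cam(n):
    s=env.get_state(); c=read_camera(n)
    K=np.array(c['intrinsics'])
    if 'extrinsics' in c: T=np.array(c['extrinsics'])
    else:
        q=s['orientation']; M=np.eye(4); M[:3,:3]=R.from_quat([q[1],q[2],q[3],q[0]]).as_matrix(); M[:3,3]=s['tcp_pos']
        T=M@np.array(c['hand_eye'])
    return c['img'],K,T
def onplane(p,K,T,z):
    p=np.atleast_2d(p).astype(float)
    d=np.c_[p,np.ones(len(p))]@np.linalg.inv(K).T@T[:3,:3].T
    o=T[:3,3]; return o+d*((z-o[2])/d[:,2])[:,None]
def proj(P,K,T):
    P=np.atleast_2d(P); c=(P-T[:3,3])@T[:3,:3]; u=c@K.T; return u[:,:2]/u[:,2:]
def save(n,img): cv2.imwrite('pics/'+n,cv2.cvtColor(img,cv2.COLOR_RGB2BGR))
E
python3 - <<'E'
from h import *
print(env.get_state())
for n in ['scene','side','wrist']:
    i,K,T=cam(n); save(n+'0.png',i); print(n,K[0,0],T.round(3).tolist())
    for t in ['microscope','tray','tray_knob','rod_knob','capture_top','heatsink','board','solder_reel','flux_bottle','paste_jar','screwdriver','side_cutters','tweezers','blue_board','rotary_tool']:
        try: print(t,[(round(d['confidence'],2),[int(x) for x in d['extent']]) for d in cut_out(t,n)])
        except Exception as e: print(t,e)
E
```

```text
pics
{'clock': 0.0, 'joint_pos': array([-1.39612023e-01,  3.14014528e-01,  4.49419406e-02,  1.30359954e+00,
       -6.92119756e-06,  1.43120889e+00]), 'qvel': array([-0.00028743,  0.0005286 , -0.00148967,  0.00127373,  0.00097012,
       -0.00189923]), 'tau': array([-2.90074182e-03, -4.80629075e+01,  2.98531097e+01,  1.95313990e-02,
       -3.83516899e-04, -4.27451073e-05]), 'tcp_pos': array([5.74605584e-01, 3.72932146e-05, 3.02985569e-01]), 'orientation': array([-7.46943721e-04,  7.07115159e-01,  7.07097781e-01, -5.67226852e-04]), 'wrist_force': array([ 0.59796172, -0.23702186,  0.05630021]), 'ft_torque': array([0.04124537, 0.02146259, 0.03186952]), 'finger_gap': 0.08528474846219435}
scene 567.1778244120011 [[-0.719, 0.61, -0.334, 1.057], [0.695, 0.624, -0.356, 0.64], [-0.008, -0.488, -0.873, 1.626], [0.0, 0.0, 0.0, 1.0]]
microscope [(0.59, [177, 179, 342, 372]), (0.42, [342, 361, 359, 378])]
tray [(0.74, [274, 251, 342, 303]), (0.39, [175, 182, 346, 373])]
tray_knob [(0.7, [275, 251, 339, 303])]
rod_knob [(0.45, [338, 245, 372, 254]), (0.17, [279, 256, 343, 301])]
capture_top []
he
[... 1316 characters left out ...]
[(0.85, [182, 297, 204, 327])]
screwdriver [(0.55, [343, 280, 375, 336])]
side_cutters [(0.85, [381, 232, 424, 255])]
tweezers [(0.51, [346, 264, 366, 301])]
blue_board []
rotary_tool [(0.74, [177, 407, 231, 480])]
wrist 370.136174652704 [[1.0, -0.0, 0.0, 0.576], [-0.0, -0.959, -0.283, 0.072], [0.0, 0.283, -0.959, 0.374], [0.0, 0.0, 0.0, 1.0]]
microscope [(0.89, [233, 4, 639, 480])]
tray [(0.71, [256, 4, 391, 249])]
tray_knob [(0.82, [255, 4, 394, 250])]
rod_knob []
capture_top []
heatsink []
board []
solder_reel []
flux_bottle []
paste_jar []
screwdriver [(0.76, [0, 57, 179, 165])]
side_cutters [(0.62, [98, 330, 149, 359])]
tweezers [(0.76, [82, 140, 212, 228])]
blue_board []
rotary_tool []
```

Run:
```python
import cv2
a=cv2.imread('pics/scene0.png')[160:430,150:530]; cv2.imwrite('pics/s1.png',cv2.resize(a,None,fx=2.1,fy=2.1,interpolation=2))
a=cv2.imread('pics/side0.png')[90:480,110:470]; cv2.imwrite('pics/d1.png',cv2.resize(a,None,fx=1.5,fy=1.5,interpolation=2))
```

```text
(no output)
```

View pics/s1.png

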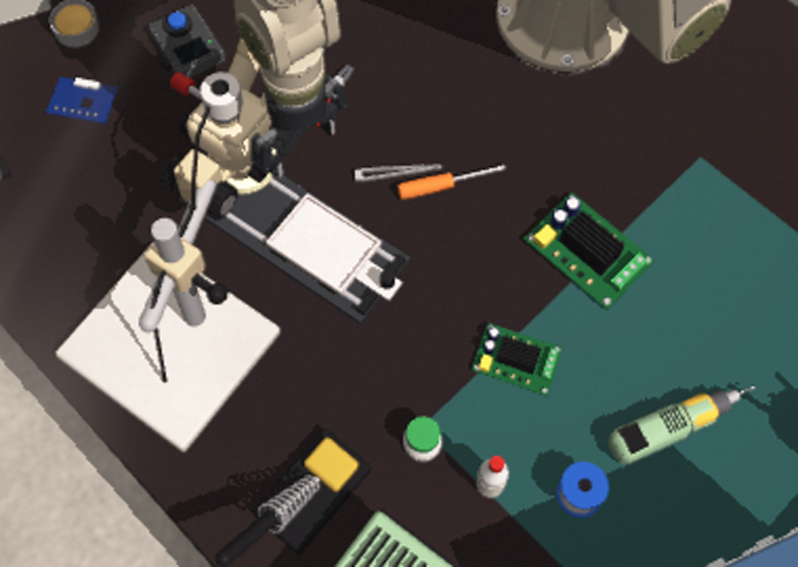

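View pics/d1.png

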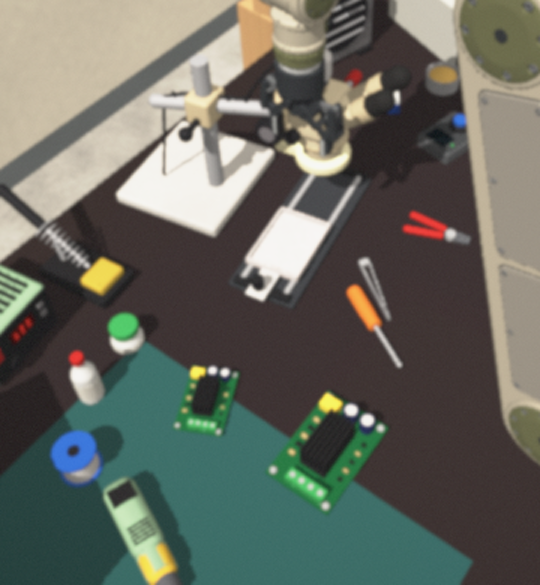

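Two green boards show. The large one is at scene (428,279) / side (327,392). The small one is at scene (396,331) / side (247,358). The small one should be the target, so I'll check the sizes metrically. The blue button is at about scene (234,169), and the red knob at about scene (236,199) / side (346,141).

Run:
```python
from h import *
def rect(P):
    r=cv2.minAreaRect((P[:,:2]*1000).astype(np.float32)); return np.round(r[0],1),np.round(r[1],1),round(r[2],1)
for n in ['scene','side']:
    i,K,T=cam(n); hsv=cv2.cvtColor(i,cv2.COLOR_RGB2HSV)
    for nm,box in {'scene':{'small':(370,306,422,354),'large':(394,247,464,311)},'side':{'small':(222,328,272,386),'large':(282,344,374,438)}}[n].items():
        x0,y0,x1,y1=box; h=hsv[y0:y1,x0:x1]
        m=((h[...,0]>50)&(h[...,0]<72)&(h[...,1]>130)&(h[...,2]>40)).astype(np.uint8)
        nn,l,st,_=cv2.connectedComponentsWithStats(m); k=1+st[1:,4].argmax(); ys,xs=np.where(l==k)
        print(n,nm,rect(onplane(np.c_[xs+x0,ys+y0],K,T,.008)))
    cut=cut_out('tray',n)[0]; ys,xs=np.where(cut['region']); print(n,'tray',rect(onplane(np.c_[xs,ys],K,T,.034)))
    x0,y0,x1,y1=(265,240,350,320) if n=='scene' else (262,215,345,305)
    h=hsv[y0:y1,x0:x1]; m=((h[...,2]>150)&(h[...,1]<60)).astype(np.uint8)
    m=cv2.morphologyEx(m,cv2.MORPH_OPEN,np.ones((5,5)))
    nn,l,st,_=cv2.connectedComponentsWithStats(m); k=1+st[1:,4].argmax(); ys,xs=np.where(l==k); P=onplane(np.c_[xs+x0,ys+y0],K,T,.032); print('white',rect(P),st[k])
    if n=='scene': pts={'button':((150+177/2.1,160+18/2.1),.048),'redknob':((150+181/2.1,160+84/2.1),.226),'camtop':((150+221/2.1,160+87/2.1),.34),'tknob':((150+388/2.1,160+276/2.1),.06)}
    else: pts={'button':((110+459/1.5,90+120/1.5),.048),'redknob':((110+356/1.5,90+75/1.5),.226),'tknob':((110+258/1.5,90+274/1.5),.06)}
    for k,(p,z) in pts.items(): print(k,onplane(p,K,T,z).round(3))
    for t in ['screwdriver','tweezers','side_cutters','paste_jar','flux_bottle','solder_reel','rotary_tool']:
        for c in cut_out(t,n)[:1]:
            ys,xs=np.where(c['region']); print(t,round(c['confidence'],2),rect(onplane(np.c_[xs,ys],K,T,.01)))
a=cv2.imread('pics/scene0.png')[235:365,360:480]; cv2.imwrite('pics/bd.png',cv2.resize(a,None,fx=4.5,fy=4.5,interpolation=2))
```

```text
scene small (array([497.8, 363. ]), array([75.1, 97.5]), 25.4)
scene large (array([297.5, 316. ]), array([111.4, 160.9]), 0.0)
scene tray (array([578.1,  69.2]), array([112.3, 200.8]), 11.7)
white (array([576.6,  55.9]), array([101.8, 173.1]), 10.4) [  14   14   52   44 1425]
button [[ 0.48  -0.416  0.048]]
redknob [[ 0.614 -0.205  0.226]]
camtop [[ 0.616 -0.096  0.34 ]]
tknob [[0.559 0.155 0.06 ]]
screwdriver 0.67 (array([361.9,  90.7]), array([ 28.5, 163.3]), 58.5)
tweezers 0.58 (array([415.9,  16.4]), array([ 19.1, 111.6]), 50.7)
side_cutters 0.55 (array([ 469.2, -438.9]), array([30.2, 28.9]), 45.6)
paste_jar 0.81 (array([679.9, 343.5]), array([59.1, 49.4]), 45.0)
flux_bottle 0.77 (array([649.7, 447.4]), array([55. , 39.8]), 42.6)
solder_reel 0.93 (array([576. , 544.2]), array([76.1, 62.2]), 15.8)
side small (array([498.6, 357.7]), array([71.8, 98.8]), 23.9)
side large (array([300.6, 319.3]), array([110.4, 146.2]), 1.1)
side tray (array([569.6,  67.2]), array([113.2, 212.1]), 10.3)
white (array([579.4,  51. ]), array([106.6, 186.2]), 10.4) [  12   13   56   54 1785]
button [[ 0.485 -0.416  0.048]]
redknob [[ 0.614 -0.22   0.226]]
tknob [[0.563 0.143 0.06 ]]
screwdriver 0.88 (array([365.3,  86.4]), array([ 25.5, 171.6]), 60.4)
tweezers 0.55 (array([409.3,  19.2]), array([ 20.1, 127.4]), 50.5)
side_cutters 0.84 (array([ 380.5, -157.4]), array([118.5,  48.6]), 9.5)
paste_jar 0.88 (array([693. , 339.7]), array([51.3, 80.5]), 66.5)
flux_bottle 0.84 (array([684.6, 436.3]), array([ 39.4, 102.4]), 66.5)
solder_reel 0.86 (array([591.9, 538.7]), array([63.4, 92.4]), 74.0)
rotary_tool 0.85 (array([438., 563.]), array([ 45.5, 176.1]), 69.5)
```

View pics/bd.png

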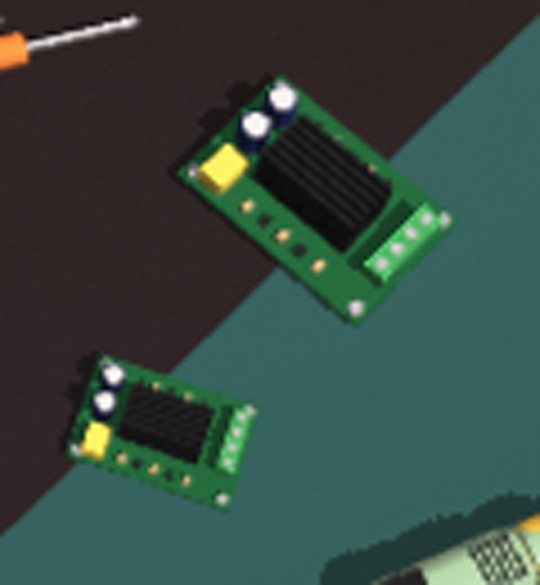

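The small board measures about 75 mm wide with its ends partly cut off by the mask, and the large one about 111 x 160 mm. The target is therefore the small board at scene (396,331), with its black heatsink in the middle and its long side at about 115° in world axes. I'm moving above it for a look with the wrist camera.

Request:
{"fn": "servo_tool", "kwargs": {"deltas": [{"dx": -10, "dy": 45, "rz": 0.055, "fingers": -1}, {"dx": -10, "dy": 45, "rz": 0.055}, {"dx": -10, "dy": 45, "rz": 0.055}, {"dx": -10, "dy": 45, "rz": 0.055}, {"dx": -10, "dy": 45, "rz": 0.055}, {"dx": -10, "dy": 45, "rz": 0.055}, {"dx": -10, "dy": 45, "rz": 0.055}, {"dx": -10, "dy": 30, "rz": 0.055}]}}

```text
invalid input at $.deltas[0]: expected keys dx, dy, dz, rx, ry, rz, fingers
```

Request:
{"fn": "servo_tool", "kwargs": {"deltas": [{"dz": -20}, {}, {}]}}

```text
invalid input at $.deltas[0]: expected keys dx, dy, dz, rx, ry, rz, fingers
```

Run:
```python
from h import *
i,K,T=cam('wrist'); s=env.get_state(); print(s['tcp_pos'],s['orientation'],s['finger_gap'])
save('w1.png',i)
hsv=cv2.cvtColor(i,cv2.COLOR_RGB2HSV)
for t in ['heatsink','board']:
    for c in cut_out(t,'wrist')[:2]:
        ys,xs=np.where(c['region']); r=cv2.minAreaRect((onplane(np.c_[xs,ys],K,T,.038 if t=='heatsink' else .008)[:,:2]*1000).astype(np.float32)); print(t,c['confidence'],c['extent'],np.round(r[0],1),np.round(r[1],1),round(r[2],1))
# scene view of tray now unobstructed
i,K,T=cam('scene'); save('scene1.png',i); j,K2,T2=cam('side'); save('side1.png',j)
a=cv2.resize(i[150:330,170:370],None,fx=3,fy=3,interpolation=2); save('s2.png',a)
```

```text
[ 5.75037691e-01 -1.34629301e-05  3.03929312e-01] [5.13338267e-05 7.07097876e-01 7.07115684e-01 2.96301267e-05] 0.08527199372122476
```

View pics/w1.png

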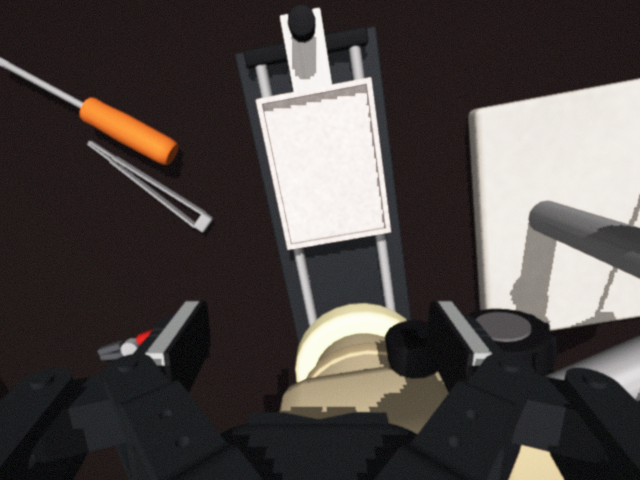

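View pics/s2.png

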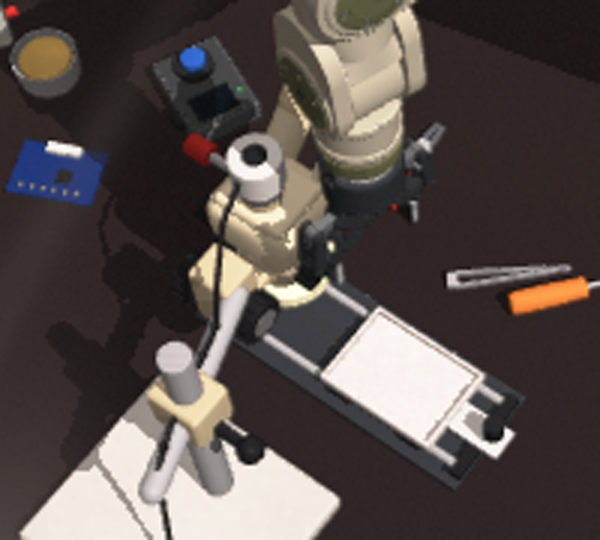

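The move was refused because every key is required. The wrist picture is still useful: tray lip corners at about (258,103), (372,79), (391,232), (288,249), black tray knob top at (301,20), ring light at about (360,345).

Request:
{"fn": "servo_tool", "kwargs": {"deltas": [{"dx": -10, "dy": 45, "dz": 0, "rx": 0, "ry": 0, "rz": 0.055, "fingers": -1}, {"dx": -10, "dy": 45, "dz": 0, "rx": 0, "ry": 0, "rz": 0.055, "fingers": -1}, {"dx": -10, "dy": 45, "dz": 0, "rx": 0, "ry": 0, "rz": 0.055, "fingers": -1}, {"dx": -10, "dy": 45, "dz": 0, "rx": 0, "ry": 0, "rz": 0.055, "fingers": -1}, {"dx": -10, "dy": 45, "dz": 0, "rx": 0, "ry": 0, "rz": 0.055, "fingers": -1}, {"dx": -10, "dy": 45, "dz": 0, "rx": 0, "ry": 0, "rz": 0.055, "fingers": -1}, {"dx": -10, "dy": 45, "dz": 0, "rx": 0, "ry": 0, "rz": 0.055, "fingers": -1}, {"dx": -10, "dy": 30, "dz": 0, "rx": 0, "ry": 0, "rz": 0.055, "fingers": -1}]}}

```text
clock: 4.35
tcp_pos: [0.4942, 0.3478, 0.3039]
orientation: [-0.0, 0.534, 0.845, 0.0]
wrist_force: [0.0, 0.0, -1.5]
finger_gap: 0.0854
```

Request:
{"fn": "servo_tool", "kwargs": {"deltas": [{"dx": 0, "dy": 0, "dz": -20, "rx": 0, "ry": 0, "rz": 0, "fingers": -1}, {"dx": 0, "dy": 0, "dz": 0, "rx": 0, "ry": 0, "rz": 0, "fingers": -1}, {"dx": 0, "dy": 0, "dz": 0, "rx": 0, "ry": 0, "rz": 0, "fingers": -1}]}}

```text
clock: 4.65
tcp_pos: [0.4947, 0.3447, 0.2836]
orientation: [-0.0, 0.536, 0.844, -0.001]
wrist_force: [-0.7, -0.2, 0.1]
finger_gap: 0.0853
```

```bash
cat >> h.py <<'E'
def rect(P):
    r=cv2.minAreaRect((P[:,:2]*1000).astype(np.float32)); return np.round(r[0],1),np.round(r[1],1),round(r[2],1)
def st():
    s=env.get_state(); q=s['orientation']; M=R.from_quat([q[1],q[2],q[3],q[0]]).as_matrix()
    print('t',round(s['clock'],2),'tcp',s['tcp_pos'].round(4),'ty',M[:,1].round(3),'tz',M[:,2].round(3),'F',s['wrist_force'].round(2),'gap',round(s['finger_gap'],4),'q',s['joint_pos'].round(2)); return s,M
E
python3 - <<'E'
from h import *
# tray from first wrist view (TCP .575,0,.3039)
i,K,T=cam('wrist'); s,M=st()
c=read_camera('wrist'); HE=np.array(c['hand_eye'])
M0=np.eye(4); M0[:3,:3]=R.from_quat([.7071,.7071,0,0]).as_matrix(); M0[:3,3]=[.575,0,.3039]; T0=M0@HE
P=onplane([(258,103),(372,79),(391,232),(288,249)],K,T0,.034); k=onplane((301,20),K,T0,.06)
print('tray corners',P[:,:2].round(4).tolist(),'c',P.mean(0).round(4),'knob',k.round(4)); 
for a,b in [(0,1),(1,2),(2,3),(3,0)]: d=P[b]-P[a]; print(np.linalg.norm(d).round(4),np.degrees(np.arctan2(d[1],d[0])).round(1))
hsv=cv2.cvtColor(i,cv2.COLOR_RGB2HSV); save('w2.png',i)
for t in ['heatsink','board']:
    for c in cut_out(t,'wrist')[:2]:
        ys,xs=np.where(c['region']); print(t,round(c['confidence'],2),c['extent'],rect(onplane(np.c_[xs,ys],K,T,.038 if t=='heatsink' else .008)))
E
```

```text
t 4.7 tcp [0.4952 0.3445 0.2843] ty [ 0.905  0.425 -0.   ] tz [ 0. -0. -1.] F [ 0.    0.08 -0.17] gap 0.0858 q [ 0.47  0.37  0.09  1.28 -0.    1.61]
tray corners [[0.5238, 0.094], [0.6214, 0.1131], [0.645, -0.0214], [0.5467, -0.0384]] c [0.5842 0.0368 0.034 ] knob [[0.5628 0.1509 0.06  ]]
0.0994 11.1
0.1366 -80.1
0.0998 -170.2
0.1343 99.8
heatsink 0.83 [291.8, 139.9, 372.8, 259.2] (array([500.5, 361. ]), array([ 70. , 102.5]), 25.9)
heatsink 0.61 [29.5, 28.9, 199.5, 249.1] (array([314.7, 321.3]), array([103.1, 153.3]), 0.6)
board 0.89 [27.2, 28.4, 197.6, 250.3] (array([300.7, 312.7]), array([113.7, 167.9]), 0.4)
board 0.71 [293.6, 143.9, 373.6, 259.5] (array([503.8, 355.6]), array([ 77.1, 113.6]), 25.2)
```

View pics/w2.png

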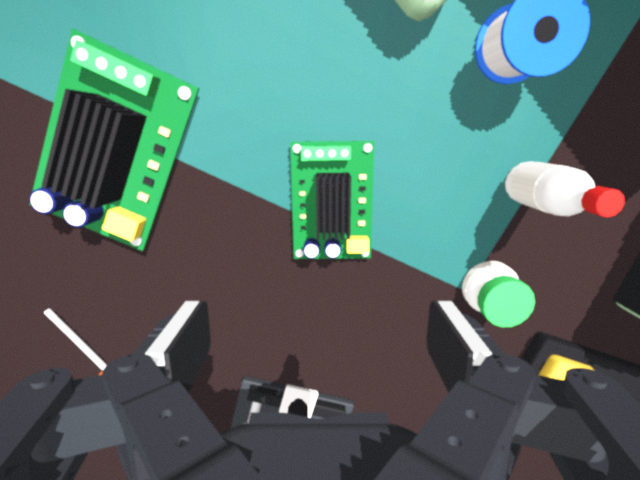

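Wrist view: the small board is centred at about (333,202) with its heatsink at (333,203), and the jaws are aligned with it. The large look-alike is at (115,140), left alone.

Run:
```python
from h import *
i,K,T=cam('wrist'); s,M=st()
x0,y0=305,162; g=i[y0:245,x0:360]; hs=cv2.cvtColor(g,cv2.COLOR_RGB2HSV)
m=(hs[...,2]<75).astype(np.uint8); m=cv2.morphologyEx(m,cv2.MORPH_OPEN,np.ones((5,5)));n,l,s_,_=cv2.connectedComponentsWithStats(m); k=1+s_[1:,4].argmax(); print(s_[k]); ys,xs=np.where(l==k)
print('hs z38',rect(onplane(np.c_[xs+x0,ys+y0],K,T,.038)))
P=onplane([(297,148),(368,148),(367,254),(298,254)],K,T,.008)  # screws: 
print('screws',P[:,:2].round(4).tolist(),P.mean(0).round(4))
# model overlay: predicted heatsink top corners and board corners at candidate pose
c=np.array([.5035,.3555]); a=np.radians(25.2); X=np.array([np.cos(a),np.sin(a)]);Y=np.array([-X[1],X[0]])
o=i.copy()
for hx,hy,z,col in [(.038,.056,.008,(255,0,0)),(.015,.028,.038,(255,255,0))]:
    q=np.array([[*(c+sx*hx*X+sy*hy*Y),z] for sx,sy in [(1,1),(1,-1),(-1,-1),(-1,1)]]); cv2.polylines(o,[proj(q,K,T).round().astype(int)],True,col,1)
save('w3.png',cv2.resize(o[120:280,260:400],None,fx=4,fy=4,interpolation=0))
```

```text
t 4.9 tcp [0.4957 0.3444 0.2848] ty [0.905 0.425 0.001] tz [ 0.001  0.001 -1.   ] F [-1.17 -1.09 -0.5 ] gap 0.0857 q [ 0.47  0.37  0.09  1.28 -0.    1.61]
[  10   11   33   59 1842]
hs z38 (array([502.1, 359.7]), array([27.6, 51.2]), 26.4)
screws [[0.4556, 0.3873], [0.5141, 0.4147], [0.5599, 0.3238], [0.4982, 0.2949]] [0.507  0.3552 0.008 ]
```

View pics/w3.png

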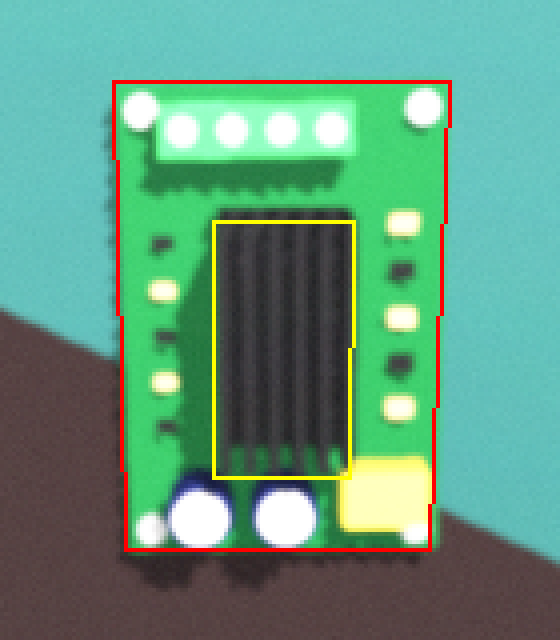

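Request:
{"fn": "servo_tool", "kwargs": {"deltas": [{"dx": 8, "dy": 12, "dz": -30, "rx": 0, "ry": 0, "rz": 0, "fingers": -1}, {"dx": 0, "dy": 0, "dz": -40, "rx": 0, "ry": 0, "rz": 0, "fingers": -1}, {"dx": 0, "dy": 0, "dz": -40, "rx": 0, "ry": 0, "rz": 0, "fingers": -1}, {"dx": 0, "dy": 0, "dz": -40, "rx": 0, "ry": 0, "rz": 0, "fingers": -1}, {"dx": 0, "dy": 0, "dz": -25, "rx": 0, "ry": 0, "rz": 0, "fingers": -1}, {"dx": 0, "dy": 0, "dz": -15, "rx": 0, "ry": 0, "rz": 0, "fingers": -1}, {"dx": 0, "dy": 0, "dz": -7, "rx": 0, "ry": 0, "rz": 0, "fingers": -1}, {"dx": 0, "dy": 0, "dz": 0, "rx": 0, "ry": 0, "rz": 0, "fingers": -1}]}}

```text
clock: 5.7
tcp_pos: [0.503, 0.3565, 0.0864]
orientation: [-0.0, 0.536, 0.844, -0.0]
wrist_force: [-0.6, 0.9, -0.5]
finger_gap: 0.0851
```

Request:
{"fn": "servo_tool", "kwargs": {"deltas": [{"dx": 0, "dy": 0, "dz": 0, "rx": 0, "ry": 0, "rz": 0, "fingers": 1}, {"dx": 0, "dy": 0, "dz": 0, "rx": 0, "ry": 0, "rz": 0, "fingers": 1}, {"dx": 0, "dy": 0, "dz": 0, "rx": 0, "ry": 0, "rz": 0, "fingers": 1}, {"dx": 0, "dy": 0, "dz": 0, "rx": 0, "ry": 0, "rz": 0, "fingers": 1}, {"dx": 0, "dy": 0, "dz": 0, "rx": 0, "ry": 0, "rz": 0, "fingers": 1}, {"dx": 0, "dy": 0, "dz": 0, "rx": 0, "ry": 0, "rz": 0, "fingers": 1}, {"dx": 0, "dy": 0, "dz": 0, "rx": 0, "ry": 0, "rz": 0, "fingers": 1}, {"dx": 0, "dy": 0, "dz": 0, "rx": 0, "ry": 0, "rz": 0, "fingers": 1}], "newtons": 40}}

```text
clock: 6.5
tcp_pos: [0.5035, 0.3573, 0.088]
orientation: [0.0, 0.536, 0.844, 0.001]
wrist_force: [-0.2, 0.5, 5.4]
finger_gap: 0.0292
```

Request:
{"fn": "servo_tool", "kwargs": {"deltas": [{"dx": 0, "dy": 0, "dz": 5, "rx": 0, "ry": 0, "rz": 0, "fingers": 1}, {"dx": 0, "dy": 0, "dz": 15, "rx": 0, "ry": 0, "rz": 0, "fingers": 1}, {"dx": 0, "dy": 0, "dz": 25, "rx": 0, "ry": 0, "rz": 0, "fingers": 1}, {"dx": 0, "dy": 0, "dz": 25, "rx": 0, "ry": 0, "rz": 0, "fingers": 1}, {"dx": 0, "dy": 0, "dz": 20, "rx": 0, "ry": 0, "rz": 0, "fingers": 1}, {"dx": 0, "dy": 0, "dz": 10, "rx": 0, "ry": 0, "rz": 0, "fingers": 1}, {"dx": 0, "dy": 0, "dz": 0, "rx": 0, "ry": 0, "rz": 0, "fingers": 1}]}}

```text
clock: 7.2
tcp_pos: [0.5036, 0.3573, 0.1882]
orientation: [0.001, 0.536, 0.844, 0.001]
wrist_force: [0.5, 0.1, -1.5]
finger_gap: 0.0292
```

Request:
{"fn": "servo_tool", "kwargs": {"deltas": [{"dx": 5, "dy": -20, "dz": 0, "rx": 0, "ry": 0, "rz": -0.03, "fingers": 1}, {"dx": 11, "dy": -45, "dz": 0, "rx": 0, "ry": 0, "rz": -0.035, "fingers": 1}, {"dx": 11, "dy": -45, "dz": 0, "rx": 0, "ry": 0, "rz": -0.035, "fingers": 1}, {"dx": 12, "dy": -45, "dz": 0, "rx": 0, "ry": 0, "rz": -0.035, "fingers": 1}, {"dx": 12, "dy": -45, "dz": 0, "rx": 0, "ry": 0, "rz": -0.035, "fingers": 1}, {"dx": 12, "dy": -45, "dz": 0, "rx": 0, "ry": 0, "rz": -0.035, "fingers": 1}, {"dx": 11, "dy": -45, "dz": 0, "rx": 0, "ry": 0, "rz": -0.035, "fingers": 1}, {"dx": 7, "dy": -29, "dz": 0, "rx": 0, "ry": 0, "rz": -0.02, "fingers": 1}]}}

```text
clock: 8.0
tcp_pos: [0.5838, 0.0349, 0.1852]
orientation: [-0.001, 0.642, 0.767, -0.001]
wrist_force: [0.7, 0.5, -2.0]
finger_gap: 0.0292
```

Request:
{"fn": "servo_tool", "kwargs": {"deltas": [{"dx": 0, "dy": 0, "dz": -20, "rx": 0, "ry": 0, "rz": 0, "fingers": 1}, {"dx": 0, "dy": 0, "dz": 0, "rx": 0, "ry": 0, "rz": 0, "fingers": 1}, {"dx": 0, "dy": 0, "dz": 0, "rx": 0, "ry": 0, "rz": 0, "fingers": 1}]}}

```text
clock: 8.3
tcp_pos: [0.5827, 0.0382, 0.1654]
orientation: [-0.002, 0.641, 0.768, -0.001]
wrist_force: [0.6, 0.0, -0.8]
finger_gap: 0.0292
```

Run:
```python
from h import *
for _ in range(2): i,K,T=cam('wrist'); s,M=st()
a=cv2.resize(i,None,fx=.6,fy=.6,interpolation=3); j,K2,T2=cam('scene'); b=cv2.resize(j[200:330,230:370],None,fx=3,fy=3,interpolation=2)[:288]
o=np.zeros((390,384+420,3),np.uint8); o[:288,:384]=a; b=cv2.resize(j[200:330,230:369],None,fx=3,fy=3,interpolation=2); o[:390,384:384+417]=b; save('p1.png',o[:,:800])
```

```text
t 8.35 tcp [0.5833 0.0386 0.1663] ty [ 0.984  0.18  -0.002] tz [-0.002  0.    -1.   ] F [-0.67  0.09 -2.77] gap 0.0291 q [-0.07  0.41 -0.16  1.    0.    1.32]
t 8.4 tcp [0.5837 0.0387 0.1669] ty [ 0.984  0.18  -0.001] tz [-0.001  0.    -1.   ] F [ 0.6  -1.33 -1.19] gap 0.0294 q [-0.07  0.41 -0.16  1.    0.    1.32]
```

View pics/p1.png

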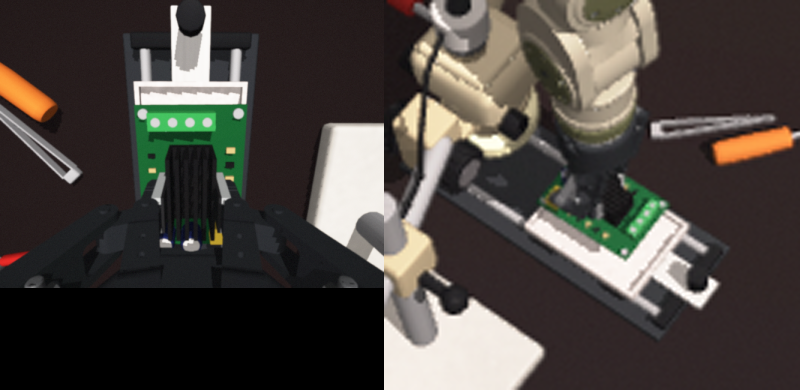

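The board hangs level in the jaws over the tray, which is at wrist (190,95) in the left pane. I'll work out the held offset and re-measure the tray.

Run:
```python
from h import *
i,K,T=cam('wrist'); s,M=st(); tz=s['tcp_pos'][2]
hsv=cv2.cvtColor(i,cv2.COLOR_RGB2HSV)
m=((hsv[...,0]>50)&(hsv[...,0]<75)&(hsv[...,1]>120)&(hsv[...,2]>50)); m[300:]=0
ys,xs=np.where(m); P=onplane(np.c_[xs,ys],K,T,tz-.0877+.008)[:,:2]
a=np.radians(10.4); X=np.array([np.cos(a),np.sin(a)]);Y=np.array([-X[1],X[0]])
u=(P-s['tcp_pos'][:2])@np.c_[X,Y]; print('board rel tcp: x',np.percentile(u[:,0],[.3,99.7]).round(4),'ymax',np.percentile(u[:,1],99.7).round(4))
w=((hsv[...,2]>150)&(hsv[...,1]<50)).astype(np.uint8); w[170:]=0; w[:,:200]=0; w[:,430:]=0
ys,xs=np.where(w); P=onplane(np.c_[xs,ys],K,T,.034)[:,:2]; u=(P-[.584,.037])@np.c_[X,Y]
u=u[(u[:,1]<.075)]; print('tray rel nominal x',np.percentile(u[:,0],[.5,99.5]).round(4))
v=(P-[.584,.037])@np.c_[X,Y]; v=v[abs(v[:,0])>.025]; print('y max',np.percentile(v[:,1],[50,99]).round(4))
for xx in (-.035,.035):
    vv=v[abs(v[:,0]-xx)<.004]; print(xx,vv[:,1].max().round(4))
```

```text
t 8.5 tcp [0.5842 0.0389 0.1674] ty [0.984 0.18  0.001] tz [ 0.001 -0.    -1.   ] F [ 1.16  0.03 -1.41] gap 0.0297 q [-0.07  0.41 -0.16  1.    0.    1.32]
board rel tcp: x [-0.0372  0.0381] ymax 0.0545
tray rel nominal x [-0.05    0.0494]
y max [0.0665 0.096 ]
-0.035 0.097
0.035 0.097
```

Request:
{"fn": "servo_tool", "kwargs": {"deltas": [{"dx": 0, "dy": -1, "dz": -15, "rx": 0, "ry": 0, "rz": 0, "fingers": 1}, {"dx": 0, "dy": 0, "dz": -15, "rx": 0, "ry": 0, "rz": 0, "fingers": 1}, {"dx": 0, "dy": 0, "dz": -10, "rx": 0, "ry": 0, "rz": 0, "fingers": 1}, {"dx": 0, "dy": 0, "dz": -6, "rx": 0, "ry": 0, "rz": 0, "fingers": 1}, {"dx": 0, "dy": 0, "dz": -3, "rx": 0, "ry": 0, "rz": 0, "fingers": 1}, {"dx": 0, "dy": 0, "dz": -2, "rx": 0, "ry": 0, "rz": 0, "fingers": 1}, {"dx": 0, "dy": 0, "dz": 0, "rx": 0, "ry": 0, "rz": 0, "fingers": 1}, {"dx": 0, "dy": 0, "dz": 0, "rx": 0, "ry": 0, "rz": 0, "fingers": 1}]}}

```text
clock: 9.3
tcp_pos: [0.5844, 0.0369, 0.1164]
orientation: [0.0, 0.641, 0.768, 0.0]
wrist_force: [-0.3, -0.3, -1.6]
finger_gap: 0.0293
```

Request:
{"fn": "servo_tool", "kwargs": {"deltas": [{"dx": 0, "dy": 0, "dz": -1, "rx": 0, "ry": 0, "rz": 0, "fingers": 1}, {"dx": 0, "dy": 0, "dz": -1, "rx": 0, "ry": 0, "rz": 0, "fingers": 1}, {"dx": 0, "dy": 0, "dz": 0, "rx": 0, "ry": 0, "rz": 0, "fingers": 1}, {"dx": 0, "dy": 0, "dz": 0, "rx": 0, "ry": 0, "rz": 0, "fingers": 1}]}}

```text
clock: 9.7
tcp_pos: [0.5841, 0.0369, 0.114]
orientation: [0.0, 0.641, 0.768, 0.0]
wrist_force: [-0.3, -0.2, -1.9]
finger_gap: 0.0295
```

Request:
{"fn": "servo_tool", "kwargs": {"deltas": [{"dx": 0, "dy": 0, "dz": -1, "rx": 0, "ry": 0, "rz": 0, "fingers": 1}, {"dx": 0, "dy": 0, "dz": -0.5, "rx": 0, "ry": 0, "rz": 0, "fingers": 1}, {"dx": 0, "dy": 0, "dz": 0, "rx": 0, "ry": 0, "rz": 0, "fingers": 1}]}}

```text
clock: 10.0
tcp_pos: [0.5841, 0.037, 0.1139]
orientation: [0.0, 0.641, 0.768, 0.0]
wrist_force: [-3.9, 0.9, 8.2]
finger_gap: 0.0294
```

Contact at +8 N, so the board is on the floor. Opening the jaws gently, then rising.

Request:
{"fn": "servo_tool", "kwargs": {"deltas": [{"dx": 0, "dy": 0, "dz": 1, "rx": 0, "ry": 0, "rz": 0, "fingers": 0.2}, {"dx": 0, "dy": 0, "dz": 0, "rx": 0, "ry": 0, "rz": 0, "fingers": -0.2}, {"dx": 0, "dy": 0, "dz": 0, "rx": 0, "ry": 0, "rz": 0, "fingers": -0.5}, {"dx": 0, "dy": 0, "dz": 0, "rx": 0, "ry": 0, "rz": 0, "fingers": -0.5}, {"dx": 0, "dy": 0, "dz": 0, "rx": 0, "ry": 0, "rz": 0, "fingers": -0.5}, {"dx": 0, "dy": 0, "dz": 20, "rx": 0, "ry": 0, "rz": 0, "fingers": -0.5}, {"dx": 0, "dy": 0, "dz": 45, "rx": 0, "ry": 0, "rz": 0, "fingers": -1}, {"dx": 0, "dy": 0, "dz": 45, "rx": 0, "ry": 0, "rz": 0, "fingers": -1}]}}

```text
clock: 10.8
tcp_pos: [0.5831, 0.037, 0.2235]
orientation: [-0.001, 0.641, 0.768, -0.001]
wrist_force: [0.9, -0.2, 0.5]
finger_gap: 0.0852
```

Request:
{"fn": "servo_tool", "kwargs": {"deltas": [{"dx": 0, "dy": 0, "dz": 50, "rx": 0, "ry": 0, "rz": 0, "fingers": -1}, {"dx": -2, "dy": 10, "dz": 30, "rx": 0, "ry": 0, "rz": 0, "fingers": -1}, {"dx": 0, "dy": 0, "dz": 0, "rx": 0, "ry": 0, "rz": 0, "fingers": -1}, {"dx": 0, "dy": 0, "dz": 0, "rx": 0, "ry": 0, "rz": 0, "fingers": -1}]}}

```text
clock: 11.2
tcp_pos: [0.5823, 0.0471, 0.3039]
orientation: [0.001, 0.641, 0.768, 0.0]
wrist_force: [-0.1, 0.1, -0.8]
finger_gap: 0.0852
```

Run:
```python
from h import *
i,K,T=cam('wrist'); s,M=st(); o=i.copy()
a=np.radians(10.4); X=np.array([np.cos(a),np.sin(a)]);Y=np.array([-X[1],X[0]]); c=np.array([.584,.037])
for hx,hy,z,col in [(.038,.056,.034,(255,0,0)),(.046,.065,.034,(0,0,255)),(.05,.069,.034,(255,0,255))]:
    q=np.array([[*(c+sx*hx*X+sy*hy*Y),z] for sx,sy in [(1,1),(1,-1),(-1,-1),(-1,1)]]); cv2.polylines(o,[proj(q,K,T).round().astype(int)],True,col,1)
k=np.r_[c+.115*Y,.06]; cv2.circle(o,tuple(int(v) for v in proj(k,K,T)[0].round()),3,(255,0,0),-1)
save('w4.png',cv2.resize(o[:420,140:540],None,fx=1.4,fy=1.4,interpolation=0))
```

```text
t 11.25 tcp [0.5817 0.047  0.3025] ty [ 0.984  0.179 -0.001] tz [-0.001 -0.    -1.   ] F [-0.05  0.71 -0.59] gap 0.0853 q [-0.06  0.33  0.07  1.31 -0.    1.33]
```

View pics/w4.png

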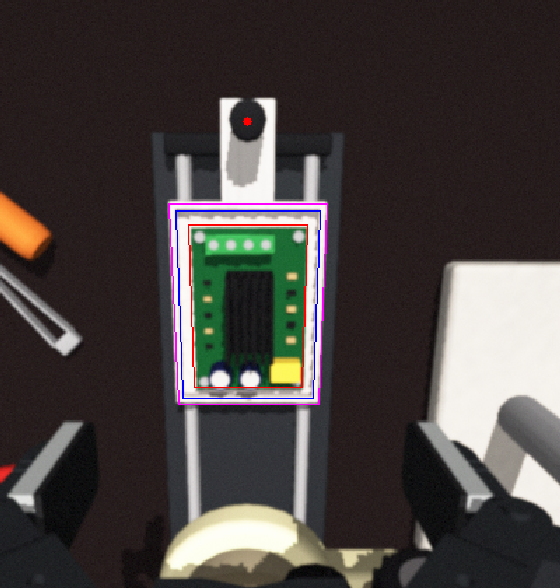

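The board lies well centred in the tray, matching its predicted outline, and the black tray knob lies on the predicted dot. Next I grip the tray knob.

Request:
{"fn": "servo_tool", "kwargs": {"deltas": [{"dx": -9, "dy": 45, "dz": -10, "rx": 0, "ry": 0, "rz": 0, "fingers": -1}, {"dx": -10, "dy": 45, "dz": -30, "rx": 0, "ry": 0, "rz": 0, "fingers": -1}, {"dx": 0, "dy": 13, "dz": -40, "rx": 0, "ry": 0, "rz": 0, "fingers": -1}, {"dx": 0, "dy": 0, "dz": -40, "rx": 0, "ry": 0, "rz": 0, "fingers": -1}, {"dx": 0, "dy": 0, "dz": -40, "rx": 0, "ry": 0, "rz": 0, "fingers": -1}, {"dx": 0, "dy": 0, "dz": -20, "rx": 0, "ry": 0, "rz": 0, "fingers": -1}, {"dx": 0, "dy": 0, "dz": -9, "rx": 0, "ry": 0, "rz": 0, "fingers": -1}, {"dx": 0, "dy": 0, "dz": 0, "rx": 0, "ry": 0, "rz": 0, "fingers": -1}]}}

```text
clock: 12.05
tcp_pos: [0.5622, 0.1455, 0.1146]
orientation: [-0.002, 0.641, 0.768, -0.002]
wrist_force: [-0.6, -0.0, 0.6]
finger_gap: 0.0853
```

Request:
{"fn": "servo_tool", "kwargs": {"deltas": [{"dx": 0, "dy": 0, "dz": 0, "rx": 0, "ry": 0, "rz": 0, "fingers": 1}, {"dx": 0, "dy": 0, "dz": 0, "rx": 0, "ry": 0, "rz": 0, "fingers": 1}, {"dx": 0, "dy": 0, "dz": 0, "rx": 0, "ry": 0, "rz": 0, "fingers": 1}, {"dx": 0, "dy": 0, "dz": 0, "rx": 0, "ry": 0, "rz": 0, "fingers": 1}, {"dx": 0, "dy": 0, "dz": 0, "rx": 0, "ry": 0, "rz": 0, "fingers": 1}, {"dx": 0, "dy": 0, "dz": 0, "rx": 0, "ry": 0, "rz": 0, "fingers": 1}, {"dx": 0, "dy": 0, "dz": 0, "rx": 0, "ry": 0, "rz": 0, "fingers": 1}, {"dx": 0, "dy": 0, "dz": 0, "rx": 0, "ry": 0, "rz": 0, "fingers": 1}], "newtons": 20}}

```text
clock: 12.85
tcp_pos: [0.5633, 0.1458, 0.1182]
orientation: [-0.0, 0.641, 0.768, -0.0]
wrist_force: [-4.0, -1.3, 6.2]
finger_gap: 0.0208
```

Run:
```python
from h import *
a=np.radians(10.4); X=np.array([np.cos(a),np.sin(a),0]);Y=np.array([-X[1],X[0],0]); Z=np.array([0,0,1.]); c=np.array([.584,.037,0]); L=c-.15*Y; print('lens~',L)
i,K,T=cam('scene'); s,M=st(); j,K2,T2=cam('side')
def box(o,K,T,lo,hi,col):
    V=np.array([L+x*X+y*Y+z*Z for x in (lo[0],hi[0]) for y in (lo[1],hi[1]) for z in (lo[2],hi[2])]); p=proj(V,K,T)
    h=cv2.convexHull(p.astype(np.float32)).round().astype(int); cv2.polylines(o,[h],True,col,1)
out=[]
for im,k,t,(x0,y0,x1,y1) in [(i,K,T,(190,150,350,310)),(j,K2,T2,(230,110,390,270))]:
    o=im.copy()
    box(o,k,t,(-.048,-.053,.14),(.048,.053,.268),(255,0,0))
    box(o,k,t,(-.012,-.118,.214),(.012,-.09,.238),(0,255,255))
    box(o,k,t,(-.026,-.026,.268),(.026,.026,.34),(0,255,0))
    p=proj(L-.145*X+.32*Z,k,t)[0]; cv2.circle(o,tuple(int(v) for v in p),3,(255,0,255),-1)
    g=proj(L+.115*Y+.118*Z,k,t)[0]; cv2.circle(o,tuple(int(v) for v in g),3,(0,0,255),-1)
    out.append(cv2.resize(o[y0:y1,x0:x1],(400,400),interpolation=2))
save('m1.png',np.hstack(out))
```

```text
lens~ [ 0.61107787 -0.11053572  0.        ]
t 12.9 tcp [0.5633 0.1457 0.1182] ty [ 0.984  0.179 -0.001] tz [-0.001 -0.    -1.   ] F [-4.06 -0.86  6.47] gap 0.0209 q [ 0.12  0.45 -0.24  0.89 -0.    1.51]
```

View pics/m1.png

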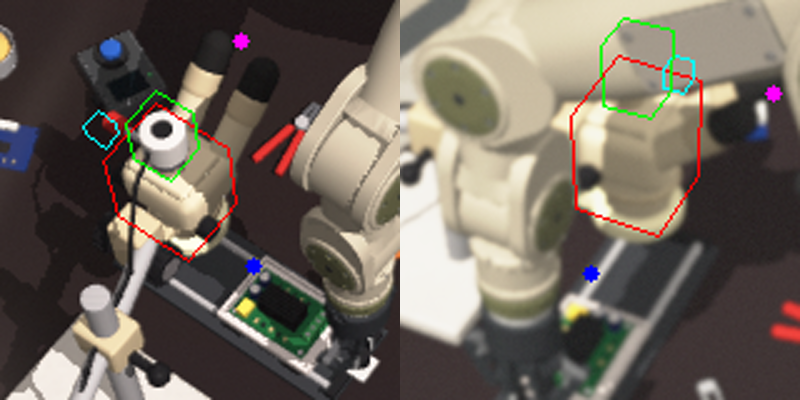

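Request:
{"fn": "servo_tool", "kwargs": {"deltas": [{"dx": 0, "dy": 0, "dz": 4, "rx": 0, "ry": 0, "rz": 0, "fingers": -0.2}, {"dx": 0, "dy": 0, "dz": 2, "rx": 0, "ry": 0, "rz": 0, "fingers": -0.2}, {"dx": -1, "dy": 5, "dz": 0, "rx": -0.098, "ry": -0.018, "rz": 0, "fingers": -0.2}, {"dx": -1, "dy": 6, "dz": 0, "rx": -0.098, "ry": -0.018, "rz": 0, "fingers": -0.2}, {"dx": -1, "dy": 6, "dz": 0, "rx": -0.098, "ry": -0.018, "rz": 0, "fingers": -0.2}, {"dx": -1, "dy": 6, "dz": 0, "rx": -0.098, "ry": -0.018, "rz": 0, "fingers": -0.2}, {"dx": 0, "dy": 0, "dz": 0, "rx": 0, "ry": 0, "rz": 0, "fingers": -0.2}, {"dx": 0, "dy": 0, "dz": 0, "rx": 0, "ry": 0, "rz": 0, "fingers": 1}]}}

```text
clock: 13.75
tcp_pos: [0.56, 0.1695, 0.1229]
orientation: [0.151, 0.628, 0.753, -0.126]
wrist_force: [-0.1, 0.5, 1.1]
finger_gap: 0.038
```

Request:
{"fn": "servo_tool", "kwargs": {"deltas": [{"dx": 0, "dy": 0, "dz": 0, "rx": 0, "ry": 0, "rz": 0, "fingers": 1}, {"dx": 0, "dy": 0, "dz": 0, "rx": 0, "ry": 0, "rz": 0, "fingers": 1}, {"dx": 0, "dy": 0, "dz": 0, "rx": 0, "ry": 0, "rz": 0, "fingers": 1}, {"dx": 0, "dy": 0, "dz": 0, "rx": 0, "ry": 0, "rz": 0, "fingers": 1}, {"dx": 0, "dy": 0, "dz": 0, "rx": 0, "ry": 0, "rz": 0, "fingers": 1}, {"dx": 0, "dy": 0, "dz": 0, "rx": 0, "ry": 0, "rz": 0, "fingers": 1}]}}

```text
clock: 14.35
tcp_pos: [0.5593, 0.1681, 0.1233]
orientation: [0.152, 0.628, 0.752, -0.127]
wrist_force: [-4.6, -1.9, 4.5]
finger_gap: 0.0196
```

Run:
```python
from h import *
i,K,T=cam('scene'); j,K2,T2=cam('side'); s,M=st()
def tri(p,q):
    A=[];b=[]
    for (u,k,t) in [(p,K,T),(q,K2,T2)]:
        d=t[:3,:3]@np.linalg.inv(k)@np.r_[u,1]; d/=np.linalg.norm(d); N=np.eye(3)-np.outer(d,d); A.append(N); b.append(N@t[:3,3])
    x=np.linalg.lstsq(np.vstack(A),np.hstack(b),rcond=None)[0]; r=[np.linalg.norm(A[n]@x-b[n]) for n in (0,1)]; return x.round(3),np.round(r,4)
print('focus small',tri((273.2,240.4),(306,181.2)))
def red(n):
    im=cv2.imread(f'pics/{n}.png'); h=cv2.cvtColor(im,cv2.COLOR_BGR2HSV); m=(((h[...,0]<8)|(h[...,0]>172))&(h[...,1]>130)&(h[...,2]>40)).astype(np.uint8)
    nn,l,s_,c=cv2.connectedComponentsWithStats(m); return [(s_[k].tolist(),c[k].round(1).tolist()) for k in range(1,nn) if s_[k,4]>20]
for n in ['scene0','scene1','side0','side1']: print(n,red(n))
```

```text
t 14.45 tcp [0.5593 0.168  0.1233] ty [ 0.984  0.179 -0.001] tz [ 0.069 -0.383 -0.921] F [-5.63 -1.84  4.32] gap 0.0197 q [ 0.31  0.5  -0.18  0.94 -0.4   1.71]
focus small (array([ 0.619, -0.038,  0.206]), array([0.0016, 0.0016]))
scene0 [([612, 28, 28, 53, 828], [629.6, 56.2]), ([231, 194, 12, 12, 89], [236.0, 199.2]), ([383, 377, 7, 8, 45], [386.1, 380.4]), ([577, 380, 14, 5, 52], [583.8, 382.0])]
scene1 [([612, 28, 28, 53, 828], [629.6, 56.2]), ([231, 194, 12, 12, 89], [236.0, 199.2]), ([383, 377, 7, 8, 45], [386.1, 380.4]), ([577, 380, 14, 5, 53], [583.9, 382.1])]
side0 [([340, 136, 12, 11, 80], [346.2, 140.5]), ([378, 230, 30, 20, 357], [392.8, 240.7]), ([116, 300, 17, 19, 150], [124.3, 309.2]), ([102, 321, 11, 14, 108], [107.1, 327.6]), ([155, 323, 11, 11, 91], [160.5, 328.1])]
side1 [([340, 136, 12, 11, 79], [346.2, 140.6]), ([378, 230, 30, 20, 357], [392.8, 240.7]), ([117, 300, 16, 19, 150], [124.3, 309.0]), ([102, 321, 11, 14, 109], [107.1, 327.6]), ([155, 323, 11, 11, 90], [160.5, 328.0])]
```

Request:
{"fn": "servo_tool", "kwargs": {"deltas": [{"dx": 0.9, "dy": -5, "dz": 1, "rx": 0, "ry": 0, "rz": 0, "fingers": 1}, {"dx": 1.8, "dy": -10, "dz": 1, "rx": 0, "ry": 0, "rz": 0, "fingers": 1}, {"dx": 2.7, "dy": -15, "dz": 0, "rx": 0, "ry": 0, "rz": 0, "fingers": 1}, {"dx": 3.3, "dy": -18, "dz": 0, "rx": 0, "ry": 0, "rz": 0, "fingers": 1}, {"dx": 3.3, "dy": -18, "dz": 0, "rx": 0, "ry": 0, "rz": 0, "fingers": 1}, {"dx": 3.3, "dy": -18, "dz": 0, "rx": 0, "ry": 0, "rz": 0, "fingers": 1}, {"dx": 2.7, "dy": -15, "dz": 0, "rx": 0, "ry": 0, "rz": 0, "fingers": 1}, {"dx": 1.8, "dy": -10, "dz": 0, "rx": 0, "ry": 0, "rz": 0, "fingers": 1}]}}

```text
clock: 15.25
tcp_pos: [0.579, 0.0581, 0.1238]
orientation: [0.151, 0.628, 0.752, -0.127]
wrist_force: [-2.4, 1.2, -10.9]
finger_gap: 0.0193
```

Request:
{"fn": "servo_tool", "kwargs": {"deltas": [{"dx": 1.3, "dy": -7, "dz": 0, "rx": 0, "ry": 0, "rz": 0, "fingers": 1}, {"dx": 1.1, "dy": -6, "dz": 0, "rx": 0, "ry": 0, "rz": 0, "fingers": 1}, {"dx": 1, "dy": -5, "dz": 0, "rx": 0, "ry": 0, "rz": 0, "fingers": 1}, {"dx": 0.7, "dy": -4, "dz": 0, "rx": 0, "ry": 0, "rz": 0, "fingers": 1}, {"dx": 0.7, "dy": -4, "dz": 0, "rx": 0, "ry": 0, "rz": 0, "fingers": 1}, {"dx": 0, "dy": 0, "dz": 0, "rx": 0, "ry": 0, "rz": 0, "fingers": 1}]}}

```text
clock: 15.85
tcp_pos: [0.5835, 0.0334, 0.1241]
orientation: [0.151, 0.628, 0.753, -0.128]
wrist_force: [-4.2, -2.0, -20.9]
finger_gap: 0.0199
```

Run:
```python
from h import *
s,M=st(); i,K,T=cam('wrist'); save('w5.png',i); j,K,T=cam('scene'); save('scene5.png',j)
```

```text
t 15.85 tcp [0.5835 0.0334 0.1241] ty [ 0.984  0.179 -0.002] tz [ 0.068 -0.382 -0.922] F [ -4.23  -1.99 -20.92] gap 0.0199 q [ 0.07  0.45 -0.27  0.81 -0.4   1.45]
```

Request:
{"fn": "servo_tool", "kwargs": {"deltas": [{"dx": 0, "dy": 0, "dz": -3, "rx": 0, "ry": 0, "rz": 0, "fingers": 1}, {"dx": 0, "dy": 0, "dz": 0, "rx": 0, "ry": 0, "rz": 0, "fingers": 1}, {"dx": 0.5, "dy": -3, "dz": 0, "rx": 0, "ry": 0, "rz": 0, "fingers": 1}, {"dx": 0.5, "dy": -3, "dz": 0, "rx": 0, "ry": 0, "rz": 0, "fingers": 1}, {"dx": 0, "dy": 0, "dz": 0, "rx": 0, "ry": 0, "rz": 0, "fingers": 1}]}}

```text
clock: 16.45
tcp_pos: [0.5845, 0.028, 0.1237]
orientation: [0.152, 0.628, 0.753, -0.127]
wrist_force: [-11.1, 1.6, -5.7]
finger_gap: 0.0195
```

Request:
{"fn": "servo_tool", "kwargs": {"deltas": [{"dx": -1, "dy": 0, "dz": -0.5, "rx": 0, "ry": 0, "rz": 0, "fingers": 1}, {"dx": 0.3, "dy": -3, "dz": 0, "rx": 0, "ry": 0, "rz": 0, "fingers": 1}, {"dx": 0.5, "dy": -3, "dz": 0, "rx": 0, "ry": 0, "rz": 0, "fingers": 1}, {"dx": 0, "dy": 0, "dz": 0, "rx": 0, "ry": 0, "rz": 0, "fingers": 1}, {"dx": 0, "dy": 0, "dz": 0, "rx": 0, "ry": 0, "rz": 0, "fingers": 1}]}}

```text
clock: 16.95
tcp_pos: [0.585, 0.0244, 0.124]
orientation: [0.152, 0.627, 0.754, -0.125]
wrist_force: [-12.5, 11.8, 1.8]
finger_gap: 0.0182
```

Request:
{"fn": "servo_tool", "kwargs": {"deltas": [{"dx": 0.3, "dy": -2, "dz": 0, "rx": 0, "ry": 0, "rz": 0, "fingers": 1}, {"dx": 0.3, "dy": -2, "dz": 0, "rx": 0, "ry": 0, "rz": 0, "fingers": 1}, {"dx": 0, "dy": 0, "dz": 0, "rx": 0, "ry": 0, "rz": 0, "fingers": 1}]}}

```text
clock: 17.25
tcp_pos: [0.5904, 0.0177, 0.1262]
orientation: [0.157, 0.628, 0.752, -0.124]
wrist_force: [0.5, -0.1, 0.3]
finger_gap: 0.0001
```

Request:
{"fn": "servo_tool", "kwargs": {"deltas": [{"dx": 0, "dy": 0, "dz": 20, "rx": 0, "ry": 0, "rz": 0, "fingers": 1}, {"dx": 0, "dy": 0, "dz": 20, "rx": 0, "ry": 0, "rz": 0, "fingers": 1}, {"dx": -5, "dy": 30, "dz": 10, "rx": 0, "ry": 0, "rz": 0, "fingers": 1}, {"dx": -6, "dy": 30, "dz": 0, "rx": 0, "ry": 0, "rz": 0, "fingers": 1}, {"dx": 0, "dy": 0, "dz": 0, "rx": 0, "ry": 0, "rz": 0, "fingers": 1}, {"dx": 0, "dy": 0, "dz": 0, "rx": 0, "ry": 0, "rz": 0, "fingers": 1}]}}

```text
clock: 17.85
tcp_pos: [0.5772, 0.0784, 0.174]
orientation: [0.155, 0.628, 0.752, -0.125]
wrist_force: [0.9, -0.8, -0.5]
finger_gap: 0.0
```

Run:
```python
from h import *
s,M=st(); i,K,T=cam('wrist'); j,K2,T2=cam('scene')
for n in ('wrist','scene','side'):
    if n=='side': cam(n)
    for t in ('tray_knob','tray','heatsink'): print(n,t,[(round(c['confidence'],2),np.round(c['extent']).tolist()) for c in cut_out(t,n)[:2]])
a=np.radians(10.4); X=np.array([np.cos(a),np.sin(a),0]);Y=np.array([-X[1],X[0],0]);L=np.array([.611,-.1105,0])
for im,k,t in((i,K,T),(j,K2,T2)):
    p=proj(L+.115*Y+[0,0,.06],k,t)[0]; print('knob pred(in)',p.round(1)); cv2.circle(im,tuple(int(v) for v in p),2,(255,0,0),-1)
o=np.hstack([cv2.resize(i,None,fx=.65,fy=.65,interpolation=3),cv2.resize(j[190:346,230:382],None,fx=2,fy=2,interpolation=2)]); save('w6.png',o); print(o.shape)
```

```text
t 17.85 tcp [0.5772 0.0784 0.174 ] ty [0.984 0.18  0.007] tz [ 0.077 -0.382 -0.921] F [ 0.86 -0.8  -0.47] gap 0.0 q [ 0.15  0.41 -0.19  0.95 -0.4   1.54]
wrist tray_knob [(0.57, [246.0, 226.0, 385.0, 351.0])]
wrist tray [(0.93, [245.0, 225.0, 385.0, 348.0])]
wrist heatsink [(0.56, [267.0, 312.0, 362.0, 412.0])]
scene tray_knob [(0.76, [255.0, 242.0, 298.0, 278.0]), (0.29, [233.0, 166.0, 235.0, 175.0])]
scene tray [(0.57, [258.0, 241.0, 301.0, 281.0])]
scene heatsink [(0.94, [404.0, 256.0, 461.0, 306.0]), (0.86, [265.0, 245.0, 289.0, 271.0])]
side tray_knob [(0.61, [300.0, 205.0, 351.0, 256.0])]
side tray [(0.64, [302.0, 205.0, 349.0, 254.0])]
side heatsink [(0.71, [308.0, 205.0, 347.0, 232.0]), (0.68, [285.0, 351.0, 369.0, 434.0])]
knob pred(in) [314.1 299.4]
knob pred(in) [292.8 265.3]
(312, 720, 3)
```

View pics/w6.png

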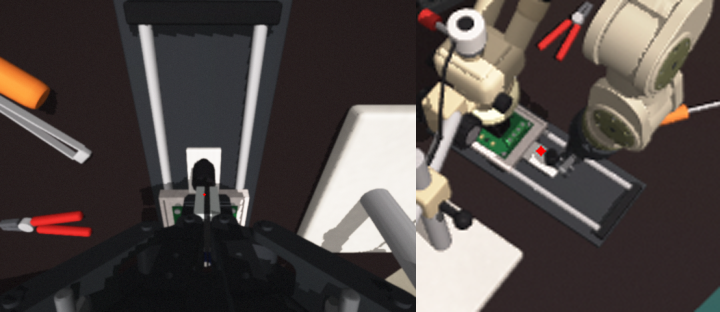

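Run:
```python
from h import *
s,M=st(); i,K,T=cam('wrist'); j,K1,T1=cam('scene'); k,K2,T2=cam('side')
a=np.radians(10.4); X=np.array([np.cos(a),np.sin(a),0]);Y=np.array([-X[1],X[0],0]);L=np.array([.611,-.1105,0])
def loc(P): return ((P-L)@np.c_[X,Y,[0,0,1]]).round(4)
print('knob wrist',loc(onplane((313,262),K,T,.06)),'scene',loc(onplane((296,268),K1,T1,.06)))
g=cv2.cvtColor(i,cv2.COLOR_RGB2GRAY)
print('tab end col314 rows',[(r,int(g[r,297])) for r in range(215,250,3)])
def tri(obs):
    A=[];b=[]
    for (u,k,t) in obs:
        d=t[:3,:3]@np.linalg.inv(k)@np.r_[u,1]; d/=np.linalg.norm(d); N=np.eye(3)-np.outer(d,d); A.append(N); b.append(N@t[:3,3])
    x=np.linalg.lstsq(np.vstack(A),np.hstack(b),rcond=None)[0]; return x.round(4),[round(np.linalg.norm(A[n]@x-b[n]),4) for n in range(len(A))]
r=tri([((236,199.2),K1,T1),((346.2,140.5),K2,T2)]); print('redknob',r,loc(r[0]))
# camera top cylinder, blue button
for n,im,KK,TT in(('scene',j,K1,T1),('side',k,K2,T2)):
    h=cv2.cvtColor(im,cv2.COLOR_RGB2HSV); m=((h[...,0]>100)&(h[...,0]<125)&(h[...,1]>140)&(h[...,2]>60)).astype(np.uint8); nn,l,st_,c=cv2.connectedComponentsWithStats(m)
    for q in range(1,nn):
        if st_[q,4]>20: print(n,st_[q].tolist(),c[q].round(1),onplane(c[q],KK,TT,.046).round(4))
```

```text
t 18.45 tcp [0.575  0.0777 0.1716] ty [0.984 0.179 0.001] tz [ 0.07  -0.382 -0.922] F [-0.    0.44 -0.47] gap -0.0001 q [ 0.15  0.41 -0.19  0.95 -0.4   1.54]
knob wrist [[-0.0035  0.148   0.06  ]] scene [[0.0016 0.1286 0.06  ]]
tab end col314 rows [(215, 55), (218, 55), (221, 58), (224, 57), (227, 60), (230, 193), (233, 247), (236, 246), (239, 246), (242, 246), (245, 246), (248, 246)]
redknob (array([ 0.612 , -0.208 ,  0.2303]), [np.float64(0.003), np.float64(0.003)]) [-0.0166 -0.0961  0.2303]
scene [217, 0, 79, 56, 2435] [248.7  19.2] [[-0.0438 -0.9555  0.046 ]]
scene [544, 0, 61, 39, 1483] [571.  15.] [[-0.996  -0.0505  0.046 ]]
scene [384, 36, 22, 35, 513] [394.1  51.9] [[-0.3273 -0.4126  0.046 ]]
scene [230, 166, 9, 8, 60] [233.9 169.4] [[ 0.4823 -0.4152  0.046 ]]
scene [172, 197, 33, 22, 383] [187.8 207.4] [[ 0.6897 -0.4026  0.046 ]]
scene [572, 351, 12, 12, 61] [577.6 356.3] [[0.2007 0.7774 0.046 ]]
scene [415, 380, 26, 27, 459] [427.5 391.9] [[0.5837 0.5461 0.046 ]]
side [631, 11, 9, 23, 113] [636.4  24.9] [[ 0.1761 -1.8018  0.046 ]]
side [634, 153, 6, 13, 45] [637.4 160.2] [[-0.0565 -0.859   0.046 ]]
side [370, 161, 7, 5, 29] [373.  163.1] [[ 0.6111 -0.3694  0.046 ]]
side [143, 377, 36, 38, 751] [159.1 392.1] [[0.5824 0.5426 0.046 ]]
```

Request:
{"fn": "servo_tool", "kwargs": {"deltas": [{"dx": 0, "dy": 0, "dz": -25, "rx": 0, "ry": 0, "rz": 0, "fingers": 1}, {"dx": 0, "dy": 0, "dz": -25, "rx": 0, "ry": 0, "rz": 0, "fingers": 1}, {"dx": 0, "dy": 0, "dz": -9, "rx": 0, "ry": 0, "rz": 0, "fingers": 1}, {"dx": 0, "dy": 0, "dz": 0, "rx": 0, "ry": 0, "rz": 0, "fingers": 1}, {"dx": 0.9, "dy": -5, "dz": 0, "rx": 0, "ry": 0, "rz": 0, "fingers": 1}, {"dx": 0.9, "dy": -5, "dz": 0, "rx": 0, "ry": 0, "rz": 0, "fingers": 1}, {"dx": 0, "dy": 0, "dz": 0, "rx": 0, "ry": 0, "rz": 0, "fingers": 1}]}}

```text
clock: 19.3
tcp_pos: [0.5777, 0.0672, 0.1139]
orientation: [0.153, 0.629, 0.752, -0.126]
wrist_force: [-0.1, 0.9, 0.0]
finger_gap: 0.0003
```

Request:
{"fn": "servo_tool", "kwargs": {"deltas": [{"dx": 0.5, "dy": -3, "dz": 0, "rx": 0, "ry": 0, "rz": 0, "fingers": 1}, {"dx": 0.5, "dy": -3, "dz": 0, "rx": 0, "ry": 0, "rz": 0, "fingers": 1}, {"dx": 0, "dy": 0, "dz": 0, "rx": 0, "ry": 0, "rz": 0, "fingers": 1}]}}

```text
clock: 19.6
tcp_pos: [0.5779, 0.0615, 0.1129]
orientation: [0.152, 0.628, 0.752, -0.126]
wrist_force: [-0.8, -0.2, 0.1]
finger_gap: 0.0001
```

Request:
{"fn": "servo_tool", "kwargs": {"deltas": [{"dx": 0.5, "dy": -3, "dz": 0, "rx": 0, "ry": 0, "rz": 0, "fingers": 1}, {"dx": 0.5, "dy": -3, "dz": 0, "rx": 0, "ry": 0, "rz": 0, "fingers": 1}, {"dx": 0, "dy": 0, "dz": 0, "rx": 0, "ry": 0, "rz": 0, "fingers": 1}]}}

```text
clock: 19.9
tcp_pos: [0.5786, 0.0574, 0.1128]
orientation: [0.151, 0.628, 0.753, -0.125]
wrist_force: [-2.1, 7.9, 3.9]
finger_gap: -0.0
```

Request:
{"fn": "servo_tool", "kwargs": {"deltas": [{"dx": 0.4, "dy": -2, "dz": 0, "rx": 0, "ry": 0, "rz": 0, "fingers": 1}, {"dx": 0.4, "dy": -2, "dz": 0, "rx": 0, "ry": 0, "rz": 0, "fingers": 1}, {"dx": 0, "dy": 0, "dz": 0, "rx": 0, "ry": 0, "rz": 0, "fingers": 1}]}}

```text
clock: 20.2
tcp_pos: [0.5787, 0.0566, 0.1129]
orientation: [0.149, 0.627, 0.755, -0.123]
wrist_force: [-6.7, 21.1, 9.2]
finger_gap: 0.0002
```

Request:
{"fn": "servo_tool", "kwargs": {"deltas": [{"dx": 0.4, "dy": -2, "dz": 0, "rx": 0, "ry": 0, "rz": 0, "fingers": 1}, {"dx": 0.4, "dy": -2, "dz": 0, "rx": 0, "ry": 0, "rz": 0, "fingers": 1}, {"dx": 0, "dy": 0, "dz": 0, "rx": 0, "ry": 0, "rz": 0, "fingers": 1}]}}

```text
clock: 20.5
tcp_pos: [0.5788, 0.0558, 0.113]
orientation: [0.147, 0.626, 0.756, -0.12]
wrist_force: [-11.2, 35.5, 15.2]
finger_gap: -0.0002
```

The tray is hard against its stop: 35 N with less than 1 mm of motion. Backing off, rising, removing the tilt, then going round in front of and above the eyepieces to the knob side.

Request:
{"fn": "servo_tool", "kwargs": {"deltas": [{"dx": -3, "dy": 20, "dz": 0, "rx": 0, "ry": 0, "rz": 0, "fingers": 1}, {"dx": -2, "dy": 15, "dz": 20, "rx": 0, "ry": 0, "rz": 0, "fingers": 1}, {"dx": 0, "dy": 10, "dz": 45, "rx": 0, "ry": 0, "rz": 0, "fingers": 1}, {"dx": -10, "dy": 0, "dz": 45, "rx": 0, "ry": 0, "rz": 0, "fingers": 1}, {"dx": -20, "dy": 0, "dz": 45, "rx": 0.1, "ry": 0.018, "rz": 0, "fingers": 1}, {"dx": -20, "dy": 0, "dz": 45, "rx": 0.1, "ry": 0.018, "rz": 0, "fingers": 1}, {"dx": -20, "dy": 0, "dz": 45, "rx": 0.1, "ry": 0.018, "rz": 0, "fingers": 1}, {"dx": -20, "dy": 0, "dz": 45, "rx": 0.1, "ry": 0.018, "rz": 0, "fingers": 1}]}}

```text
clock: 21.3
tcp_pos: [0.4842, 0.093, 0.405]
orientation: [-0.003, 0.641, 0.768, 0.005]
wrist_force: [0.4, -1.5, -0.2]
finger_gap: 0.0001
```

Request:
{"fn": "servo_tool", "kwargs": {"deltas": [{"dx": -10, "dy": -30, "dz": 20, "rx": 0, "ry": 0, "rz": 0, "fingers": 1}, {"dx": -10, "dy": -48, "dz": 20, "rx": 0, "ry": 0, "rz": 0, "fingers": 1}, {"dx": 0, "dy": -48, "dz": 0, "rx": 0, "ry": 0, "rz": 0, "fingers": 1}, {"dx": 0, "dy": -48, "dz": 0, "rx": 0, "ry": 0, "rz": 0, "fingers": 1}, {"dx": 0, "dy": -48, "dz": 0, "rx": 0, "ry": 0, "rz": 0, "fingers": 0}, {"dx": 0, "dy": -48, "dz": 0, "rx": 0, "ry": 0, "rz": 0, "fingers": -1}, {"dx": 0, "dy": -48, "dz": 0, "rx": 0, "ry": 0, "rz": 0, "fingers": -1}, {"dx": 0, "dy": -40, "dz": 0, "rx": 0, "ry": 0, "rz": 0, "fingers": -1}]}}

```text
clock: 22.1
tcp_pos: [0.4653, -0.2651, 0.4413]
orientation: [-0.002, 0.641, 0.767, 0.003]
wrist_force: [1.3, 0.1, 0.5]
finger_gap: 0.0581
```

Request:
{"fn": "servo_tool", "kwargs": {"deltas": [{"dx": 40, "dy": -5, "dz": 0, "rx": 0, "ry": 0, "rz": 0, "fingers": -1}, {"dx": 45, "dy": -5, "dz": -10, "rx": 0, "ry": 0, "rz": 0, "fingers": -1}, {"dx": 35, "dy": 0, "dz": -20, "rx": 0, "ry": 0, "rz": 0, "fingers": -1}, {"dx": 0, "dy": 0, "dz": 0, "rx": 0, "ry": 0, "rz": 0, "fingers": -1}, {"dx": 0, "dy": 0, "dz": 0, "rx": 0, "ry": 0, "rz": 0, "fingers": -1}]}}

```text
clock: 22.6
tcp_pos: [0.586, -0.2724, 0.4096]
orientation: [-0.004, 0.641, 0.768, 0.003]
wrist_force: [-0.3, -0.1, 0.4]
finger_gap: 0.0855
```

Run:
```python
from h import *
s,M=st(); i,K,T=cam('wrist'); save('w7.png',i)
print([(t,[(round(c['confidence'],2),np.round(c['extent']).tolist()) for c in cut_out(t,'wrist')[:2]]) for t in ('rod_knob','capture_top','microscope')])
def blobs(lo):
    h=cv2.cvtColor(i,cv2.COLOR_RGB2HSV)
    m=(((h[...,0]<8)|(h[...,0]>172)) if lo=='r' else ((h[...,0]>100)&(h[...,0]<125)))&(h[...,1]>130)&(h[...,2]>40)
    n,l,S,c=cv2.connectedComponentsWithStats(m.astype(np.uint8))
    for q in range(1,n):
        if S[q,4]>150:
            ys,xs=np.where(l==q); z=.226 if lo=='r' else .048
            r=cv2.minAreaRect(np.c_[xs,ys].astype(np.float32)); print(lo,S[q].tolist(),c[q].round(1),onplane(c[q],K,T,z).round(4),rect(onplane(np.c_[xs,ys],K,T,z)))
blobs('r');blobs('b')
j,K2,T2=cam('scene')
for t in ('tray_knob','heatsink'): print(t,[(round(c['confidence'],2),np.round(c['extent']).tolist()) for c in cut_out(t,'scene')[:2]])
a=i.copy(); o=np.hstack([a[:, :],cv2.resize(j[200:296,240:272+0],(160,480))]); save('w7b.png',o)
```

```text
t 22.6 tcp [ 0.586  -0.2724  0.4096] ty [ 0.984  0.18  -0.002] tz [-0.003  0.01  -1.   ] F [-0.33 -0.11  0.43] gap 0.0855 q [-0.56  0.48  0.55  1.65  0.01  0.83]
[('rod_knob', [(0.92, [358.0, 77.0, 396.0, 177.0])]), ('capture_top', [(0.56, [208.0, 283.0, 231.0, 305.0])]), ('microscope', [(0.59, [97.0, 0.0, 638.0, 177.0])])]
r [155, 43, 66, 24, 912] [187.1  54.2] [[ 0.4846 -0.1699  0.226 ]] (array([ 484.7, -169.8]), array([41.9,  8.2]), 20.9)
r [157, 69, 67, 22, 871] [189.9  79.9] [[ 0.4876 -0.1845  0.226 ]] (array([ 487.7, -184.5]), array([41.8,  8.1]), 2.1)
r [358, 130, 40, 46, 1674] [377.5 152.2] [[ 0.6149 -0.2068  0.226 ]] (array([ 614.9, -207.2]), array([25.3, 29.5]), 9.9)
b [327, 274, 72, 76, 2739] [364.1 311.1] [[ 0.6708 -0.4069  0.048 ]] (array([ 670.2, -409.5]), array([64.7, 92.5]), 33.9)
b [207, 281, 26, 25, 514] [220.  293.1] [[ 0.486  -0.4154  0.048 ]] (array([ 485.5, -415.4]), array([32.3, 32.9]), 10.4)
tray_knob []
heatsink [(0.9, [263.0, 246.0, 288.0, 270.0]), (0.89, [401.0, 256.0, 459.0, 307.0])]
```

View pics/w7.png

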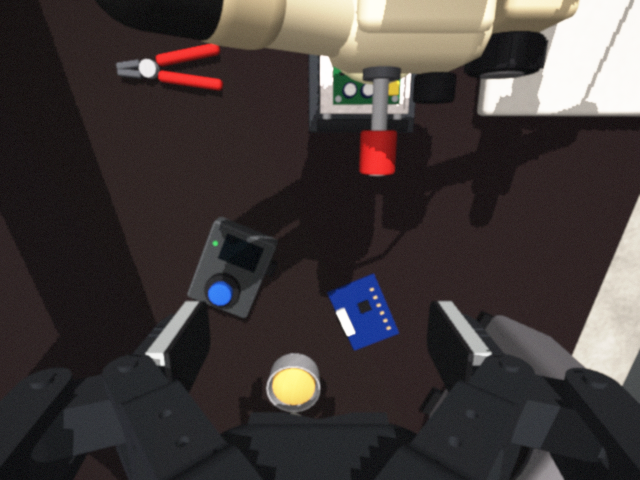

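The last picture shows the red knob at (377,152), the blue button at (220,293), and the board in the tray under the head at (365,90). I'm going to a tilted standoff for the knob, with the gripper leaning away from the head.

Request:
{"fn": "servo_tool", "kwargs": {"deltas": [{"dx": 9, "dy": -2, "dz": 0, "rx": 0.118, "ry": 0.0216, "rz": 0, "fingers": -1}, {"dx": 9, "dy": -2, "dz": 0, "rx": 0.118, "ry": 0.0216, "rz": 0, "fingers": -1}, {"dx": 9, "dy": -2, "dz": -10, "rx": 0.118, "ry": 0.0216, "rz": 0, "fingers": -1}, {"dx": 8, "dy": -2, "dz": -20, "rx": 0.118, "ry": 0.0216, "rz": 0, "fingers": -1}, {"dx": 8, "dy": -3, "dz": -20, "rx": 0.118, "ry": 0.0216, "rz": 0, "fingers": -1}, {"dx": 0, "dy": 0, "dz": -23, "rx": 0, "ry": 0, "rz": 0, "fingers": -1}, {"dx": 0, "dy": 0, "dz": 0, "rx": 0, "ry": 0, "rz": 0, "fingers": -1}, {"dx": 0, "dy": 0, "dz": 0, "rx": 0, "ry": 0, "rz": 0, "fingers": -1}]}}

```text
clock: 23.75
tcp_pos: [0.6084, -0.2767, 0.3456]
orientation: [-0.237, 0.61, 0.731, 0.196]
wrist_force: [0.3, 0.5, 1.6]
finger_gap: 0.0856
```

Run:
```python
from h import *
s,M=st(); i,K,T=cam('wrist'); save('w8.png',i)
h=cv2.cvtColor(i,cv2.COLOR_RGB2HSV)
m=((h[...,0]<8)|(h[...,0]>172))&(h[...,1]>130)&(h[...,2]>40)
n,l,S,c=cv2.connectedComponentsWithStats(m.astype(np.uint8))
for q in range(1,n):
    if S[q,4]>150: 
        w=onplane(c[q],K,T,.230)[0]; print(S[q].tolist(),c[q].round(1),w.round(4),'in tool',(M.T@(np.r_[w[:2],.226]-s['tcp_pos'])).round(4))
```

```text
t 23.75 tcp [ 0.6084 -0.2767  0.3456] ty [ 0.984  0.18  -0.003] tz [-0.107  0.575 -0.811] F [0.34 0.48 1.55] gap 0.0856 q [-0.68  0.94  1.09  2.22  0.39  0.61]
[149, 231, 63, 21, 744] [179.9 240.9] [ 0.5091 -0.2019  0.23  ] in tool [ 0.0041 -0.0839  0.1507]
[147, 253, 63, 20, 758] [177.7 262.4] [ 0.512  -0.2153  0.23  ] in tool [-0.007  -0.0835  0.1427]
[329, 253, 42, 53, 1912] [348.8 279.3] [ 0.6146 -0.2071  0.23  ] in tool [-0.0153  0.0189  0.1364]
```

Request:
{"fn": "servo_tool", "kwargs": {"deltas": [{"dx": 4, "dy": 9, "dz": 8, "rx": -0.105, "ry": -0.0193, "rz": 0, "fingers": -1}, {"dx": 5, "dy": 10, "dz": 0, "rx": -0.105, "ry": -0.0193, "rz": 0, "fingers": -1}, {"dx": 5, "dy": 10, "dz": 0, "rx": -0.105, "ry": -0.0193, "rz": 0, "fingers": -1}, {"dx": 0, "dy": 0, "dz": 0, "rx": 0, "ry": 0, "rz": 0, "fingers": -1}, {"dx": 0, "dy": 0, "dz": 0, "rx": 0, "ry": 0, "rz": 0, "fingers": -1}]}}

```text
clock: 24.3
tcp_pos: [0.6234, -0.2471, 0.358]
orientation: [-0.113, 0.632, 0.76, 0.097]
wrist_force: [0.0, 0.0, -0.3]
finger_gap: 0.0853
```

```bash
cat > rk.py <<'E'
from h import *
s,M=st(); i,K,T=cam('wrist')
h=cv2.cvtColor(i,cv2.COLOR_RGB2HSV)
m=((h[...,0]<8)|(h[...,0]>172))&(h[...,1]>130)&(h[...,2]>40)
n,l,S,c=cv2.connectedComponentsWithStats(m.astype(np.uint8))
for q in range(1,n):
    if S[q,4]>150: 
        w=onplane(c[q],K,T,.230)[0]; print(S[q].tolist(),c[q].round(1),w.round(4),'in tool',(M.T@(np.r_[w[:2],.226]-s['tcp_pos'])).round(4))
E
python3 rk.py
```

```text
t 24.3 tcp [ 0.6234 -0.2471  0.358 ] ty [0.983 0.182 0.005] tz [-0.049  0.291 -0.956] F [ 0.03  0.01 -0.31] gap 0.0853 q [-0.57  0.68  0.73  1.83  0.22  0.79]
[121, 153, 66, 22, 827] [153.6 163.6] [ 0.5132 -0.1712  0.23  ] in tool [ 0.0517 -0.0952  0.1536]
[121, 177, 66, 21, 806] [153.6 187.2] [ 0.5158 -0.1847  0.23  ] in tool [ 0.0385 -0.0951  0.1495]
[293, 231, 42, 50, 2015] [313.9 255.5] [ 0.6148 -0.2069  0.23  ] in tool [ 0.0004 -0.0017  0.1382]
```

Request:
{"fn": "servo_tool", "kwargs": {"deltas": [{"dx": -2, "dy": 6, "dz": -25, "rx": 0, "ry": 0, "rz": 0, "fingers": -1}, {"dx": -1, "dy": 7, "dz": -25, "rx": 0, "ry": 0, "rz": 0, "fingers": -1}, {"dx": -1, "dy": 5, "dz": -20, "rx": 0, "ry": 0, "rz": 0, "fingers": -1}, {"dx": -1, "dy": 3, "dz": -10, "rx": 0, "ry": 0, "rz": 0, "fingers": -1}, {"dx": 0, "dy": 0, "dz": 0, "rx": 0, "ry": 0, "rz": 0, "fingers": -1}]}}

```text
clock: 24.85
tcp_pos: [0.6177, -0.2282, 0.2701]
orientation: [-0.119, 0.634, 0.758, 0.096]
wrist_force: [-0.5, 0.2, -0.5]
finger_gap: 0.0854
```

Request:
{"fn": "servo_tool", "kwargs": {"deltas": [{"dx": 0, "dy": 0, "dz": 0, "rx": 0, "ry": 0, "rz": 0, "fingers": 1}, {"dx": 0, "dy": 0, "dz": 0, "rx": 0, "ry": 0, "rz": 0, "fingers": 1}, {"dx": 0, "dy": 0, "dz": 0, "rx": 0, "ry": 0, "rz": 0, "fingers": 1}, {"dx": 0, "dy": 0, "dz": 0, "rx": 0, "ry": 0, "rz": 0, "fingers": 1}, {"dx": 0, "dy": 0, "dz": 0, "rx": 0, "ry": 0, "rz": 0, "fingers": 1}, {"dx": 0, "dy": 0, "dz": 0, "rx": 0, "ry": 0, "rz": 0, "fingers": 1}, {"dx": 0, "dy": 0, "dz": 0, "rx": 0, "ry": 0, "rz": 0, "fingers": 1}, {"dx": 0, "dy": 0, "dz": 0, "rx": 0, "ry": 0, "rz": 0, "fingers": 1}], "newtons": 40}}

```text
clock: 25.65
tcp_pos: [0.618, -0.2275, 0.2724]
orientation: [-0.117, 0.633, 0.759, 0.096]
wrist_force: [-1.5, -3.2, 4.4]
finger_gap: 0.0223
```

Request:
{"fn": "servo_tool", "kwargs": {"deltas": [{"dx": 0.7, "dy": -4, "dz": 0, "rx": 0, "ry": 0, "rz": 0, "fingers": 1}, {"dx": 0.7, "dy": -4, "dz": 0, "rx": 0, "ry": 0, "rz": 0, "fingers": 1}, {"dx": 0.7, "dy": -4, "dz": 0, "rx": 0, "ry": 0, "rz": 0, "fingers": 1}, {"dx": 0.7, "dy": -4, "dz": 0, "rx": 0, "ry": 0, "rz": 0, "fingers": 1}, {"dx": 0.7, "dy": -4, "dz": 0, "rx": 0, "ry": 0, "rz": 0, "fingers": 1}, {"dx": 0.7, "dy": -4, "dz": 0, "rx": 0, "ry": 0, "rz": 0, "fingers": 1}, {"dx": 0.4, "dy": -2, "dz": 0, "rx": 0, "ry": 0, "rz": 0, "fingers": 1}, {"dx": 0, "dy": 0, "dz": 0, "rx": 0, "ry": 0, "rz": 0, "fingers": 1}]}}

```text
clock: 26.45
tcp_pos: [0.6225, -0.2524, 0.2723]
orientation: [-0.118, 0.633, 0.759, 0.097]
wrist_force: [-1.3, 2.4, 6.0]
finger_gap: 0.0229
```

Request:
{"fn": "servo_tool", "kwargs": {"deltas": [{"dx": 0, "dy": 0, "dz": 0, "rx": 0, "ry": 0, "rz": 0, "fingers": 1}, {"dx": 0, "dy": 0, "dz": 0, "rx": 0, "ry": 0, "rz": 0, "fingers": 1}]}}

```text
clock: 26.65
tcp_pos: [0.6225, -0.2523, 0.2723]
orientation: [-0.118, 0.633, 0.759, 0.097]
wrist_force: [-1.7, 2.1, 5.2]
finger_gap: 0.0228
```

Request:
{"fn": "servo_tool", "kwargs": {"deltas": [{"dx": 0.4, "dy": -2, "dz": 0, "rx": 0, "ry": 0, "rz": 0, "fingers": 1}, {"dx": 0.4, "dy": -2, "dz": 0, "rx": 0, "ry": 0, "rz": 0, "fingers": 1}, {"dx": 0, "dy": 0, "dz": 0, "rx": 0, "ry": 0, "rz": 0, "fingers": 1}]}}

```text
clock: 26.95
tcp_pos: [0.6227, -0.2528, 0.2721]
orientation: [-0.121, 0.632, 0.759, 0.099]
wrist_force: [-2.6, 12.3, 6.2]
finger_gap: 0.023
```

Request:
{"fn": "servo_tool", "kwargs": {"deltas": [{"dx": -0.4, "dy": 3, "dz": 0, "rx": 0, "ry": 0, "rz": 0, "fingers": 1}, {"dx": 0, "dy": 0, "dz": 0, "rx": 0, "ry": 0, "rz": 0, "fingers": 0}, {"dx": 0, "dy": 0, "dz": 0, "rx": 0, "ry": 0, "rz": 0, "fingers": -1}, {"dx": 0, "dy": 0, "dz": 0, "rx": 0, "ry": 0, "rz": 0, "fingers": -1}, {"dx": 1, "dy": -7, "dz": 22, "rx": 0, "ry": 0, "rz": 0, "fingers": -1}, {"dx": 1, "dy": -10, "dz": 32, "rx": 0, "ry": 0, "rz": 0, "fingers": -1}, {"dx": 1, "dy": -10, "dz": 32, "rx": 0, "ry": 0, "rz": 0, "fingers": -1}, {"dx": 0, "dy": 0, "dz": 0, "rx": 0, "ry": 0, "rz": 0, "fingers": -1}]}}

```text
clock: 27.75
tcp_pos: [0.6265, -0.2831, 0.3622]
orientation: [-0.113, 0.634, 0.759, 0.097]
wrist_force: [-0.0, 0.6, 0.3]
finger_gap: 0.0854
```

```bash
python3 rk.py | tail -1; python3 rk.py | head -1
```

```text
[299, 211, 42, 50, 1974] [319.8 235.9] [ 0.6193 -0.231   0.23  ] in tool [0.0101 0.0017 0.1456]
t 27.8 tcp [ 0.6266 -0.2826  0.3597] ty [0.984 0.178 0.001] tz [-0.052  0.292 -0.955] F [ 0.24 -0.08  0.42] gap 0.0855 q [-0.61  0.75  0.86  1.9   0.21  0.76]
```

The knob moved 24.5 mm and is in its detent. Now the button.

Request:
{"fn": "servo_tool", "kwargs": {"deltas": [{"dx": -20, "dy": -30, "dz": 0, "rx": -0.1, "ry": -0.018, "rz": 0, "fingers": 0}, {"dx": -30, "dy": -30, "dz": -10, "rx": -0.1, "ry": -0.018, "rz": 0, "fingers": 1}, {"dx": -30, "dy": -30, "dz": -20, "rx": -0.1, "ry": -0.018, "rz": 0, "fingers": 1}, {"dx": -30, "dy": -25, "dz": -30, "rx": 0, "ry": 0, "rz": 0, "fingers": 1}, {"dx": -31, "dy": -18, "dz": -35, "rx": 0, "ry": 0, "rz": 0, "fingers": 1}, {"dx": 0, "dy": 0, "dz": -35, "rx": 0, "ry": 0, "rz": 0, "fingers": 1}, {"dx": 0, "dy": 0, "dz": -30, "rx": 0, "ry": 0, "rz": 0, "fingers": 1}, {"dx": 0, "dy": 0, "dz": 0, "rx": 0, "ry": 0, "rz": 0, "fingers": 1}]}}

```text
clock: 28.65
tcp_pos: [0.4818, -0.4112, 0.1913]
orientation: [-0.007, 0.641, 0.767, -0.0]
wrist_force: [0.0, 0.3, 0.7]
finger_gap: -0.0001
```

Request:
{"fn": "servo_tool", "kwargs": {"deltas": [{"dx": 0, "dy": 0, "dz": 0, "rx": 0, "ry": 0, "rz": 0, "fingers": 1}, {"dx": 0, "dy": 0, "dz": 0, "rx": 0, "ry": 0, "rz": 0, "fingers": 1}]}}

```text
clock: 28.85
tcp_pos: [0.4858, -0.4143, 0.1993]
orientation: [0.0, 0.641, 0.768, -0.001]
wrist_force: [-0.3, -0.7, 0.1]
finger_gap: -0.0001
```

Run:
```python
from h import *
s,M=st(); i,K,T=cam('wrist')
h=cv2.cvtColor(i,cv2.COLOR_RGB2HSV); m=((h[...,0]>100)&(h[...,0]<125))&(h[...,1]>130)&(h[...,2]>40)
n,l,S,c=cv2.connectedComponentsWithStats(m.astype(np.uint8))
for q in range(1,n):
    if S[q,4]>100: print(S[q].tolist(),c[q].round(1),onplane(c[q],K,T,.048).round(4))
print('expected px of (.4855,-.4154)',proj(np.array([.4855,-.4154,.048]),K,T).round(0), 'tip',proj(s['tcp_pos']+.073*M[:,2],K,T).round(0))
print((s['tcp_pos']+.073*M[:,2]).round(4))
```

```text
t 28.85 tcp [ 0.4858 -0.4143  0.1993] ty [ 0.984  0.179 -0.002] tz [-0.001 -0.002 -1.   ] F [-0.3  -0.68  0.06] gap -0.0001 q [-0.83  0.48  0.04  1.13 -0.    0.56]
[497, 219, 120, 141, 8815] [560.4 288. ] [[ 0.6452 -0.4123  0.048 ]]
[295, 227, 46, 29, 109] [320.6 234.9] [[ 0.4861 -0.405   0.048 ]]
expected px of (.4855,-.4154) [[317. 250.]] tip [[316. 306.]]
[ 0.4857 -0.4145  0.1263]
```

Request:
{"fn": "servo_tool", "kwargs": {"deltas": [{"dx": 0, "dy": 0, "dz": -30, "rx": 0, "ry": 0, "rz": 0, "fingers": 1}, {"dx": 0, "dy": 0, "dz": -25, "rx": 0, "ry": 0, "rz": 0, "fingers": 1}, {"dx": 0, "dy": 0, "dz": -15, "rx": 0, "ry": 0, "rz": 0, "fingers": 1}, {"dx": 0, "dy": 0, "dz": -5, "rx": 0, "ry": 0, "rz": 0, "fingers": 1}, {"dx": 0, "dy": 0, "dz": -3, "rx": 0, "ry": 0, "rz": 0, "fingers": 1}, {"dx": 0, "dy": 0, "dz": -3, "rx": 0, "ry": 0, "rz": 0, "fingers": 1}, {"dx": 0, "dy": 0, "dz": 0, "rx": 0, "ry": 0, "rz": 0, "fingers": 1}]}}

```text
clock: 29.6
tcp_pos: [0.4856, -0.4144, 0.1188]
orientation: [0.0, 0.641, 0.768, -0.001]
wrist_force: [-1.1, 1.6, 4.9]
finger_gap: 0.0001
```

Request:
{"fn": "servo_tool", "kwargs": {"deltas": [{"dx": 0, "dy": 0, "dz": -2, "rx": 0, "ry": 0, "rz": 0, "fingers": 1}, {"dx": 0, "dy": 0, "dz": -2, "rx": 0, "ry": 0, "rz": 0, "fingers": 1}, {"dx": 0, "dy": 0, "dz": 0, "rx": 0, "ry": 0, "rz": 0, "fingers": 1}, {"dx": 0, "dy": 0, "dz": 0, "rx": 0, "ry": 0, "rz": 0, "fingers": 1}]}}

```text
clock: 30.0
tcp_pos: [0.4856, -0.4143, 0.1183]
orientation: [0.001, 0.641, 0.768, -0.001]
wrist_force: [-6.6, 8.8, 24.9]
finger_gap: -0.0003
```

Request:
{"fn": "servo_tool", "kwargs": {"deltas": [{"dx": 0, "dy": 0, "dz": 6, "rx": 0, "ry": 0, "rz": 0, "fingers": 1}, {"dx": 0, "dy": 0, "dz": 1, "rx": 0, "ry": 0, "rz": 0, "fingers": 1}, {"dx": 0, "dy": 0, "dz": 0, "rx": 0, "ry": 0, "rz": 0, "fingers": 1}, {"dx": 0, "dy": 0, "dz": 0, "rx": 0, "ry": 0, "rz": 0, "fingers": 1}]}}

```text
clock: 30.4
tcp_pos: [0.486, -0.415, 0.1206]
orientation: [0.001, 0.641, 0.768, -0.001]
wrist_force: [1.3, -0.3, 3.2]
finger_gap: 0.0
```

Request:
{"fn": "servo_tool", "kwargs": {"deltas": [{"dx": 0, "dy": 0, "dz": 2, "rx": 0, "ry": 0, "rz": 0, "fingers": 1}, {"dx": 0, "dy": 0, "dz": 0, "rx": 0, "ry": 0, "rz": 0, "fingers": 1}, {"dx": 0, "dy": 0, "dz": 0, "rx": 0, "ry": 0, "rz": 0, "fingers": 1}]}}

```text
clock: 30.7
tcp_pos: [0.4853, -0.4146, 0.1219]
orientation: [-0.0, 0.641, 0.768, -0.001]
wrist_force: [1.6, 0.4, 3.2]
finger_gap: 0.0003
```

Request:
{"fn": "servo_tool", "kwargs": {"deltas": [{"dx": 0, "dy": 0, "dz": 6, "rx": 0, "ry": 0, "rz": 0, "fingers": 1}, {"dx": 0, "dy": 0, "dz": 0, "rx": 0, "ry": 0, "rz": 0, "fingers": 1}, {"dx": 0, "dy": 0, "dz": 0, "rx": 0, "ry": 0, "rz": 0, "fingers": 1}]}}

```text
clock: 31.0
tcp_pos: [0.4845, -0.4137, 0.1273]
orientation: [-0.002, 0.641, 0.768, -0.001]
wrist_force: [0.2, 0.0, -0.3]
finger_gap: 0.0002
```

The button's spring response is confirmed: hard stop at 25 N, about 3 N on the way up, 0 N when free. Returning to the knob standoff.

Request:
{"fn": "servo_tool", "kwargs": {"deltas": [{"dx": 0, "dy": 0, "dz": 40, "rx": 0, "ry": 0, "rz": 0, "fingers": 1}, {"dx": 0, "dy": 0, "dz": 45, "rx": 0, "ry": 0, "rz": 0, "fingers": 1}, {"dx": 15, "dy": 10, "dz": 45, "rx": 0, "ry": 0, "rz": 0, "fingers": 1}, {"dx": 31, "dy": 22, "dz": 45, "rx": 0, "ry": 0, "rz": 0, "fingers": 1}, {"dx": 32, "dy": 33, "dz": 40, "rx": 0.1, "ry": 0.018, "rz": 0, "fingers": 0}, {"dx": 32, "dy": 33, "dz": 18, "rx": 0.1, "ry": 0.018, "rz": 0, "fingers": -1}, {"dx": 32, "dy": 32, "dz": 0, "rx": 0.1, "ry": 0.018, "rz": 0, "fingers": -1}, {"dx": 0, "dy": 0, "dz": 0, "rx": 0, "ry": 0, "rz": 0, "fingers": -1}]}}

```text
clock: 31.8
tcp_pos: [0.6202, -0.2908, 0.3415]
orientation: [-0.122, 0.632, 0.76, 0.097]
wrist_force: [0.4, -0.4, -2.2]
finger_gap: 0.0577
```

Request:
{"fn": "servo_tool", "kwargs": {"deltas": [{"dx": 0, "dy": 0, "dz": 0, "rx": 0, "ry": 0, "rz": 0, "fingers": -1}, {"dx": 0, "dy": 0, "dz": 0, "rx": 0, "ry": 0, "rz": 0, "fingers": -1}]}}

```text
clock: 32.0
tcp_pos: [0.616, -0.2937, 0.3465]
orientation: [-0.117, 0.633, 0.759, 0.096]
wrist_force: [0.8, -0.3, 1.5]
finger_gap: 0.0846
```

```bash
python3 rk.py
```

```text
t 32.0 tcp [ 0.616  -0.2937  0.3465] ty [ 0.984  0.179 -0.003] tz [-0.057  0.294 -0.954] F [ 0.76 -0.31  1.54] gap 0.0846 q [-0.63  0.73  0.8   1.86  0.21  0.74]
[132, 115, 68, 23, 877] [165.6 125.9] [ 0.5125 -0.1966  0.23  ] in tool [ 0.0727 -0.084   0.1494]
[133, 140, 67, 21, 853] [165.9 149.7] [ 0.5151 -0.2096  0.23  ] in tool [ 0.06   -0.0838  0.1454]
[321, 194, 45, 54, 2279] [343.2 221. ] [ 0.6191 -0.231   0.23  ] in tool [0.0222 0.0147 0.1332]
```

Request:
{"fn": "servo_tool", "kwargs": {"deltas": [{"dx": 10, "dy": 20, "dz": 0, "rx": 0, "ry": 0, "rz": 0, "fingers": -1}, {"dx": 0, "dy": 0, "dz": 0, "rx": 0, "ry": 0, "rz": 0, "fingers": -1}, {"dx": -1, "dy": 7, "dz": -25, "rx": 0, "ry": 0, "rz": 0, "fingers": -1}, {"dx": -1, "dy": 7, "dz": -23, "rx": 0, "ry": 0, "rz": 0, "fingers": -1}, {"dx": -1, "dy": 5, "dz": -16, "rx": 0, "ry": 0, "rz": 0, "fingers": -1}, {"dx": 0, "dy": 2, "dz": -8, "rx": 0, "ry": 0, "rz": 0, "fingers": -1}, {"dx": 0, "dy": 0, "dz": 0, "rx": 0, "ry": 0, "rz": 0, "fingers": -1}, {"dx": 0, "dy": 0, "dz": 0, "rx": 0, "ry": 0, "rz": 0, "fingers": -1}]}}

```text
clock: 32.85
tcp_pos: [0.6234, -0.253, 0.2762]
orientation: [-0.116, 0.633, 0.759, 0.096]
wrist_force: [0.3, 0.7, -0.6]
finger_gap: 0.0856
```

Request:
{"fn": "servo_tool", "kwargs": {"deltas": [{"dx": 0, "dy": 0, "dz": 0, "rx": 0, "ry": 0, "rz": 0, "fingers": 1}, {"dx": 0, "dy": 0, "dz": 0, "rx": 0, "ry": 0, "rz": 0, "fingers": 1}, {"dx": 0, "dy": 0, "dz": 0, "rx": 0, "ry": 0, "rz": 0, "fingers": 1}, {"dx": 0, "dy": 0, "dz": 0, "rx": 0, "ry": 0, "rz": 0, "fingers": 1}, {"dx": 0, "dy": 0, "dz": 0, "rx": 0, "ry": 0, "rz": 0, "fingers": 1}, {"dx": 0, "dy": 0, "dz": 0, "rx": 0, "ry": 0, "rz": 0, "fingers": 1}, {"dx": 0, "dy": 0, "dz": 0, "rx": 0, "ry": 0, "rz": 0, "fingers": 1}, {"dx": 0, "dy": 0, "dz": 0, "rx": 0, "ry": 0, "rz": 0, "fingers": 1}]}}

```text
clock: 33.65
tcp_pos: [0.6228, -0.2528, 0.2751]
orientation: [-0.118, 0.633, 0.759, 0.096]
wrist_force: [-4.8, -1.8, 3.4]
finger_gap: 0.0231
```

Request:
{"fn": "servo_tool", "kwargs": {"deltas": [{"dx": -0.7, "dy": 4, "dz": 0, "rx": 0, "ry": 0, "rz": 0, "fingers": 1}, {"dx": -0.7, "dy": 4, "dz": 0, "rx": 0, "ry": 0, "rz": 0, "fingers": 1}, {"dx": -0.7, "dy": 4, "dz": 0, "rx": 0, "ry": 0, "rz": 0, "fingers": 1}, {"dx": -0.7, "dy": 4, "dz": 0, "rx": 0, "ry": 0, "rz": 0, "fingers": 1}, {"dx": -0.7, "dy": 4, "dz": 0, "rx": 0, "ry": 0, "rz": 0, "fingers": 1}, {"dx": -0.7, "dy": 4, "dz": 0, "rx": 0, "ry": 0, "rz": 0, "fingers": 1}, {"dx": 0, "dy": 0, "dz": 0, "rx": 0, "ry": 0, "rz": 0, "fingers": 1}, {"dx": 0, "dy": 0, "dz": 0, "rx": 0, "ry": 0, "rz": 0, "fingers": 1}]}}

```text
clock: 34.45
tcp_pos: [0.6185, -0.2282, 0.2751]
orientation: [-0.118, 0.633, 0.759, 0.096]
wrist_force: [-5.5, -0.2, 2.9]
finger_gap: 0.0228
```

Request:
{"fn": "servo_tool", "kwargs": {"deltas": [{"dx": -0.4, "dy": 2, "dz": 0, "rx": 0, "ry": 0, "rz": 0, "fingers": 1}, {"dx": -0.4, "dy": 2, "dz": 0, "rx": 0, "ry": 0, "rz": 0, "fingers": 1}, {"dx": 0, "dy": 0, "dz": 0, "rx": 0, "ry": 0, "rz": 0, "fingers": 1}]}}

```text
clock: 34.75
tcp_pos: [0.6183, -0.2277, 0.2753]
orientation: [-0.115, 0.634, 0.759, 0.094]
wrist_force: [-4.6, -11.5, 3.5]
finger_gap: 0.0229
```

Request:
{"fn": "servo_tool", "kwargs": {"deltas": [{"dx": 0.4, "dy": -3, "dz": 0, "rx": 0, "ry": 0, "rz": 0, "fingers": 1}, {"dx": 0, "dy": 0, "dz": 0, "rx": 0, "ry": 0, "rz": 0, "fingers": 0}, {"dx": 0, "dy": 0, "dz": 0, "rx": 0, "ry": 0, "rz": 0, "fingers": -1}, {"dx": 0, "dy": 0, "dz": 0, "rx": 0, "ry": 0, "rz": 0, "fingers": -1}, {"dx": 1, "dy": -7, "dz": 22, "rx": 0, "ry": 0, "rz": 0, "fingers": -1}, {"dx": 1, "dy": -10, "dz": 32, "rx": 0, "ry": 0, "rz": 0, "fingers": -1}, {"dx": 1, "dy": -10, "dz": 32, "rx": 0, "ry": 0, "rz": 0, "fingers": -1}, {"dx": 0, "dy": 0, "dz": 0, "rx": 0, "ry": 0, "rz": 0, "fingers": -1}]}}

```text
clock: 35.55
tcp_pos: [0.6229, -0.2555, 0.3655]
orientation: [-0.113, 0.633, 0.759, 0.097]
wrist_force: [-0.7, 0.8, 0.1]
finger_gap: 0.0855
```

Request:
{"fn": "servo_tool", "kwargs": {"deltas": [{"dx": 0, "dy": -10, "dz": 20, "rx": 0, "ry": 0, "rz": 0, "fingers": -1}, {"dx": 0, "dy": 0, "dz": 0, "rx": 0, "ry": 0, "rz": 0, "fingers": -1}, {"dx": 0, "dy": 0, "dz": 0, "rx": 0, "ry": 0, "rz": 0, "fingers": -1}]}}

```text
clock: 35.85
tcp_pos: [0.6225, -0.2643, 0.3802]
orientation: [-0.117, 0.633, 0.759, 0.096]
wrist_force: [0.2, 0.3, 0.1]
finger_gap: 0.0854
```

```bash
python3 rk.py
python3 - <<'E'
from h import *
j,K,T=cam('scene'); k,K2,T2=cam('side')
a=np.radians(10.4); X=np.array([np.cos(a),np.sin(a),0]);Y=np.array([-X[1],X[0],0])
save('sc9.png',j); save('sd9.png',k)
for im,KK,TT,n,(x0,y0,x1,y1) in ((j,K,T,'scene',(245,235,310,290)),(k,K2,T2,'side',(290,195,365,265))):
    h=cv2.cvtColor(im[y0:y1,x0:x1],cv2.COLOR_RGB2HSV)
    for nm,m in (('green',(h[...,0]>50)&(h[...,0]<75)&(h[...,1]>120)&(h[...,2]>40)),('white',(h[...,2]>120)&(h[...,1]<50))):
        q,l,S,c=cv2.connectedComponentsWithStats(m.astype(np.uint8)); b=1+S[1:,4].argmax(); ys,xs=np.where(l==b)
        P=onplane(np.c_[xs+x0,ys+y0],KK,TT,.034)[:,:2]; u=P@np.c_[X,Y][:2]; print(n,nm,S[b].tolist(),'Xrange',np.percentile(u[:,0],[1,99]).round(4),'Yrange',np.percentile(u[:,1],[1,99]).round(4))
print('lens est Y: from red knob', (np.array([.6149,-.2069,0])@Y+.104).round(4))
for t in ('paste_jar','screwdriver','flux_bottle','solder_reel','side_cutters','tweezers','blue_board','rotary_tool'): print(t,[(round(c['confidence'],2),np.round(c['extent']).tolist()) for c in cut_out(t,'scene')[:1]],[(round(c['confidence'],2),np.round(c['extent']).tolist()) for c in cut_out(t,'side')[:1]])
E
```

```text
t 35.85 tcp [ 0.6225 -0.2643  0.3802] ty [ 0.984  0.18  -0.002] tz [-0.055  0.294 -0.954] F [0.2  0.3  0.07] gap 0.0854 q [-0.59  0.73  0.87  1.93  0.21  0.77]
[136, 146, 63, 21, 748] [167.  156.2] [ 0.508  -0.1782  0.23  ] in tool [ 0.0542 -0.0969  0.1788]
[136, 169, 63, 19, 736] [167.  178.5] [ 0.5107 -0.1924  0.23  ] in tool [ 0.0404 -0.0968  0.1745]
[303, 207, 38, 45, 1646] [321.5 229.2] [ 0.6147 -0.2067  0.23  ] in tool [0.0092 0.003  0.1645]
scene green [16, 12, 25, 20, 190] Xrange [0.5447 0.6147] Yrange [-0.2101 -0.158 ]
scene white [13, 0, 52, 55, 640] Xrange [0.5151 0.6292] Yrange [-0.2129 -0.0533]
side green [35, 14, 16, 19, 91] Xrange [0.546  0.5664] Yrange [-0.2526 -0.1786]
side white [0, 0, 61, 70, 1262] Xrange [0.5241 0.6468] Yrange [-0.3001 -0.0463]
lens est Y: from red knob -0.2105
paste_jar [(0.67, [342.0, 363.0, 362.0, 379.0])] [(0.8, [181.0, 299.0, 202.0, 328.0])]
screwdriver [(0.59, [342.0, 245.0, 371.0, 253.0])] [(0.83, [343.0, 280.0, 376.0, 340.0])]
flux_bottle [(0.73, [374.0, 377.0, 395.0, 398.0])] [(0.59, [155.0, 326.0, 183.0, 358.0])]
solder_reel [(0.63, [416.0, 378.0, 439.0, 406.0])] [(0.81, [144.0, 379.0, 179.0, 415.0])]
side_cutters [(0.73, [293.0, 193.0, 320.0, 222.0])] [(0.71, [380.0, 232.0, 402.0, 247.0])]
tweezers [(0.68, [322.0, 242.0, 354.0, 243.0])] [(0.5, [349.0, 265.0, 368.0, 299.0])]
blue_board [(0.92, [173.0, 194.0, 206.0, 220.0])] [(0.53, [345.0, 280.0, 376.0, 337.0])]
rotary_tool [(0.94, [441.0, 346.0, 502.0, 381.0])] [(0.6, [178.0, 408.0, 233.0, 480.0])]
```

Run:
```python
from h import *
_,K,T=cam('wrist'); HE=np.array(read_camera('wrist')['hand_eye'])
i=cv2.cvtColor(cv2.imread('pics/w7.png'),cv2.COLOR_BGR2RGB)
M=np.eye(4); q=[-.004,.641,.768,.003]; M[:3,:3]=R.from_quat([q[1],q[2],q[3],q[0]]).as_matrix(); M[:3,3]=[.586,-.2724,.4096]; T=M@HE
a=np.radians(10.3); XY=np.array([[np.cos(a),-np.sin(a)],[np.sin(a),np.cos(a)]])
x0,y0,x1,y1=310,50,420,130; h=cv2.cvtColor(i[y0:y1,x0:x1],cv2.COLOR_RGB2HSV)
for nm,m,z in (('green',(h[...,0]>50)&(h[...,0]<80)&(h[...,1]>100)&(h[...,2]>30),.034),('white',(h[...,2]>110)&(h[...,1]<60),.034)):
    _,l,S,c=cv2.connectedComponentsWithStats(m.astype(np.uint8)); k=np.argsort(-S[1:,4])[:3]+1
    for b in k:
        ys,xs=np.where(l==b); u=onplane(np.c_[xs+x0,ys+y0],K,T,z)[:,:2]@XY; print(nm,S[b].tolist(),'X',np.percentile(u[:,0],[0.5,99.5]).round(4),'Y',np.percentile(u[:,1],[0.5,99.5]).round(4))
print('lens Y from red', (np.array([.6149,-.2069])@XY)[1]+.104)
```

```text
green [24, 18, 38, 36, 538] X [0.546  0.5882] Y [-0.2679 -0.2322]
green [79, 47, 4, 6, 15] X [0.6085 0.6121] Y [-0.2669 -0.2616]
green [24, 51, 3, 3, 6] X [0.5464 0.5487] Y [-0.2679 -0.2658]
white [9, 4, 93, 76, 2644] X [0.5294 0.6316] Y [-0.2951 -0.2193]
white [34, 33, 12, 13, 123] X [0.5575 0.5699] Y [-0.2594 -0.2469]
white [25, 45, 7, 7, 36] X [0.5475 0.5543] Y [-0.2658 -0.2596]
lens Y from red -0.20951129642349314
```

```bash
python3 -c "
from h import *
st(); print(job.hand_in())"
```

```text
t 36.9 tcp [ 0.622  -0.2644  0.3808] ty [ 0.984  0.179 -0.002] tz [-0.056  0.295 -0.954] F [-0.73  0.14 -0.36] gap 0.0853 q [-0.59  0.73  0.87  1.94  0.21  0.77]
the job is handed in; nothing more can be done
None
```

The job is done and handed in at about 37 s of the 72 s allowed; the hand-in gave no verdict. I set the small green board in the tray, slid the tray in, pulled the red knob out, pressed capture, and pushed the knob back in.

**Last checks**
- **Tray:** it stopped hard, with 35 N for under 1 mm of motion. The board's middle measures about 3 mm from the lens along the slide. That rests on one board edge and the red knob's position, and it comes from a picture taken before the knob and button steps. A later scene picture puts it about 4 mm off.
- **Red knob:** it moved 24.5 mm out and held. It is now back within 1 mm of its starting place, and pushing further met a firm stop (11.5 N).
- **Capture button:** it reached its stop at 25 N, gave about 3 N on the way back up, and reads no force now that it is free.
- **Other tools:** the detector boxes for the loose items stayed within a few pixels of the start wherever nothing hid them. Three boxes are not usable: the side cutters in the scene view at the start, the blue board in the side view, and the tweezers, which were uncertain in both views.

**What went wrong or disagreed**
- My first grip on the tray knob slipped off near the end of the slide. I finished by pushing from behind with closed fingers.
- The first knob approach was tilted too far for the arm's reach, so I reduced the tilt.
- The red knob sits about 12 mm to the eyepiece side of where the tray axis predicted. I used the measured position.

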